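# Square up a two-tile panel in the fence corner and set its gold stones

## Task

On the wooden jig, push the dark blue tile fully home into the fence corner, flush with both fences with its long side along the side fence; then push the light blue tile up beside it, flush with the far fence and tight against the dark tile's long side. After that, set every gold stone lying on the paper sheet right down into a well in the tiles, one stone to a well, any wells. At the end both tiles must still be flat, tight and flush; do not knock over or shift the jars and the glue bottle.

Things in the scene. Friction and masses are not known exactly. Their poses are not given: they have to be found in the camera images.
- jig: fixed wooden jig: deck 200 (x) x 210 (y) x 12 mm, origin at the centre of its underside, x away from the robot, y to its left, turned a little. Fences 20 mm thick, tops at z 36 mm: far fence on the +x edge, inner face at x = 80 mm; side fence on the +y (left) edge, inner face at y = 85 mm; they meet in the corner. Other two sides open. Deck top at z 12 mm
- dark_tile: dark navy-blue ceramic tile 100 (x) x 60 (y) x 14 mm, 0.17 kg; origin: centre of its underside, z up. In its top two square wells, 28 x 28 mm, 8 mm deep, 25 mm either side of the middle along x; a half turn looks the same. Starts flat on the table. Grasp across its 60 mm. Its place in jig axes: centre (30, 55) mm, long side parallel to the side fence
- light_tile: light sky-blue ceramic tile 100 (x) x 60 (y) x 14 mm, 0.17 kg; origin: centre of its underside, z up. In its top two square wells, 28 x 28 mm, 8 mm deep, 25 mm either side of the middle along x; a half turn looks the same. Starts flat on the table. Grasp across its 60 mm. Its place in jig axes: centre (30, -5) mm, long side parallel to the side fence
- dark_tile_well0 (a point): centre of the mouth of well 0 (-x end) of the dark blue tile, level with the tile's top; the well floor is 8 mm below; axes as the tile's
- dark_tile_well1 (a point): centre of the mouth of well 1 (+x end) of the dark blue tile, level with the tile's top; the well floor is 8 mm below; axes as the tile's
- light_tile_well0 (a point): centre of the mouth of well 0 (-x end) of the light blue tile, level with the tile's top; the well floor is 8 mm below; axes as the tile's
- light_tile_well1 (a point): centre of the mouth of well 1 (+x end) of the light blue tile, level with the tile's top; the well floor is 8 mm below; axes as the tile's
- stone0_mid (a point): centre of gold mosaic stone 0, a brass-coloured 18 mm block, 16 g, axes square to its faces, any face up; starts on the white paper sheet (look only) on the table, centre 9 mm up; may be absent. Seated in a well its centre is 1 mm above the well's mouth (10 mm stands proud); 5 mm play all round
- stone1_mid (a point): centre of gold mosaic stone 1, a brass-coloured 18 mm block, 16 g, axes square to its faces, any face up; starts on the white paper sheet (look only) on the table, centre 9 mm up; may be absent. Seated in a well its centre is 1 mm above the well's mouth (10 mm stands proud); 5 mm play all round
- stone2_mid (a point): centre of gold mosaic stone 2, a brass-coloured 18 mm block, 16 g, axes square to its faces, any face up; starts on the white paper sheet (look only) on the table, centre 9 mm up; may be absent. Seated in a well its centre is 1 mm above the well's mouth (10 mm stands proud); 5 mm play all round
- stone3_mid (a point): centre of gold mosaic stone 3, a brass-coloured 18 mm block, 16 g, axes square to its faces, any face up; starts on the white paper sheet (look only) on the table, centre 9 mm up; may be absent. Seated in a well its centre is 1 mm above the well's mouth (10 mm stands proud); 5 mm play all round
- glitter_jar: bystander: glass jar with a steel lid, 48 mm across, 65 mm high; origin at the centre of its underside
- paint_pot: bystander: paint pot with a blue lid, 52 mm across, 55 mm high; origin at the centre of its underside
- glue: bystander: white glue bottle with an orange cap, 44 mm across, 110 mm high; origin at the centre of its underside

How it is judged:
On the way, in this order (a step that is already met when the one before it is completed fails the run):
1. the dark tile is flush in the fence corner (x of dark_tile in the frame of jig between 0.0272 and 0.034 m and y of dark_tile in the frame of jig between 0.0522 and 0.059 m and z of dark_tile in the frame of jig below 0.0145 m and angle between the x axis of dark_tile and the x axis of jig, either way round below 0.03 rad and angle between dark_tile's own z axis and vertical below 0.04 rad), for 0.2 s.
2. the light tile is flush against the far fence and the dark tile, the dark tile still in the corner (all of step 1 and x of light_tile in the frame of jig between 0.0272 and 0.034 m and y of light_tile in the frame of jig between -0.0105 and 0 m and z of light_tile in the frame of jig below 0.0145 m and angle between the x axis of light_tile and the x axis of jig, either way round below 0.03 rad and angle between light_tile's own z axis and vertical below 0.04 rad and horizontal distance between light_tile and dark_tile below 0.0628 m), for 0.2 s.
3. every stone is down in a well (((horizontal distance between stone0_mid and dark_tile_well0 below 0.0085 m and z of stone0_mid in the frame of dark_tile between 0.01 and 0.0175 m) or (horizontal distance between stone0_mid and dark_tile_well1 below 0.0085 m and z of stone0_mid in the frame of dark_tile between 0.01 and 0.0175 m) or (horizontal distance between stone0_mid and light_tile_well0 below 0.0085 m and z of stone0_mid in the frame of light_tile between 0.01 and 0.0175 m) or (horizontal distance between stone0_mid and light_tile_well1 below 0.0085 m and z of stone0_mid in the frame of light_tile between 0.01 and 0.0175 m)) and ((horizontal distance between stone1_mid and dark_tile_well0 below 0.0085 m and z of stone1_mid in the frame of dark_tile between 0.01 and 0.0175 m) or (horizontal distance between stone1_mid and dark_tile_well1 below 0.0085 m and z of stone1_mid in the frame of dark_tile between 0.01 and 0.0175 m) or (horizontal distance between stone1_mid and light_tile_well0 below 0.0085 m and z of stone1_mid in the frame of light_tile between 0.01 and 0.0175 m) or (horizontal distance between stone1_mid and light_tile_well1 below 0.0085 m and z of stone1_mid in the frame of light_tile between 0.01 and 0.0175 m)) and ((horizontal distance between stone2_mid and dark_tile_well0 below 0.0085 m and z of stone2_mid in the frame of dark_tile between 0.01 and 0.0175 m) or (horizontal distance between stone2_mid and dark_tile_well1 below 0.0085 m and z of stone2_mid in the frame of dark_tile between 0.01 and 0.0175 m) or (horizontal distance between stone2_mid and light_tile_well0 below 0.0085 m and z of stone2_mid in the frame of light_tile between 0.01 and 0.0175 m) or (horizontal distance between stone2_mid and light_tile_well1 below 0.0085 m and z of stone2_mid in the frame of light_tile between 0.01 and 0.0175 m)) and ((horizontal distance between stone3_mid and dark_tile_well0 below 0.0085 m and z of stone3_mid in the frame of dark_tile between 0.01 and 0.0175 m) or (horizontal distance between stone3_mid and dark_tile_well1 below 0.0085 m and z of stone3_mid in the frame of dark_tile between 0.01 and 0.0175 m) or (horizontal distance between stone3_mid and light_tile_well0 below 0.0085 m and z of stone3_mid in the frame of light_tile between 0.01 and 0.0175 m) or (horizontal distance between stone3_mid and light_tile_well1 below 0.0085 m and z of stone3_mid in the frame of light_tile between 0.01 and 0.0175 m))), for 0.2 s.
At the end, for the whole second after the job is handed in: Both tiles lie flat on the deck, square to the fences within 0.03 rad; the dark tile within 2.8 mm of both fences, the light tile within 2.8 mm of the far fence and of the dark tile; every stone present is down in a well (centre within 8.5 mm of the well's), everything at rest (all of step 2 and all of step 3 and linear speed of each of dark_tile, light_tile below 0.01 m/s); the robot touches nothing.
It fails at once if a jar or the glue bottle is knocked over or shifted by more than 4 cm (angle between any of glitter_jar, paint_pot, glue's own z axis and vertical above 0.4 rad or distance of any of glitter_jar, paint_pot, glue from where it was at the start of the episode above 0.04 m).
Of stone0, stone1, stone2, stone3 only 2 to 4 are there at a start; the rules pass over those that are not, and their reading is None.
At some moment in a run one of dark_tile, light_tile may be knocked a few centimetres aside while the robot is not near it.
Once in a run the grip may slacken for a moment while it holds something.
It also fails if it takes over 210 s, if anything falls off the work surface, if the arm or the gripper's body presses on something with over 40 N, if the wrist force passes 120 N, or if a joint passes its speed limit or range.

## Robot

A 7-joint arm with a two-finger parallel gripper is mounted at the origin on the work surface. World frame = base frame: x ahead of the robot, y to its left, z up, the work surface at z = 0. Lengths are in m, angles in rad, forces in N, time in s.
With the tool pointing down it reaches from about 0.425 to 0.875 m from the base axis. Payload 9.9 kg.
Tool frame: the origin (TCP) lies on the centre line of the jaws, within the pads' length; the fingertips stand 14 mm ahead of it and the grasp point (between the pads) lies 5 mm behind it; z points along the fingers, y is the line along which they close (so a half turn about z gives the same grasp; the last joint's range is limited). The gripper opens to 85 mm and grips with 20 to 120 N. Pads are 22 mm wide; open, the fingers measure 114 mm over their backs; the gripper's body (76 mm by 85 mm) begins 54 mm behind the grasp point. The pads swing forward as they close: fully open they stand 13 mm farther back than shut.
Start: joints at [1.112, 0.576, 0.025, 1.437, -0.015, 1.129, -0.057], TCP at [0.247, -0.628, 0.21] pointing down, gripper open.
Joint ranges: [-2.76, 2.76], [-0.34, 2.15], [-1.52, 1.57], [0.19, 2.46], [-1.09, 4.23], [0.17, 1.99], [-2.82, 2.82]. Speed limits (rad/s): [2.22, 2.22, 3.01, 3.01, 3.14, 3.14, 3.14].

## Interface

Orientations are given as [roll, pitch, yaw] about the fixed x, y, z axes, in that order (R = Rz(yaw) Ry(pitch) Rx(roll)).
In Python, from bench import robot, cams, workorder gives the robot as it stands.
- The arm moves only by the tool arm_command, never from a script. Its argument "rows" is a list that holds one entry, the list of rows, each a list of 6 numbers: the shift along the tool's x, y, z in units of 0.02 m (1.0 is 0.02 m), then the turn, a rotation vector about the tool's x, y, z in units of 6 degrees (1.0 is 6 degrees). A call has 1 to 10 rows; each row shifts and turns the commanded pose from where the row before left it, along the tool's axes as they then stand; what a row does not reach is not made up. A row lasts 1/8 s, in which the tool goes at most 62.5 mm and 10.7 degrees, less where a joint would pass 70% of its speed; a pose out of reach is approached as far as the arm can. A call with a number of a shift or a turn outside -1 to 1 is refused whole. A call with a gripper value outside its range is refused whole. "fingers" is the opening, from 0 (shut) to 1 (fully open), set as the call begins (left out, the last holds). The fingers move at their own pace and stop on an object; the grip force is fixed at half the most. Time passes only in rows, so rows that do not move let the fingers close. It gives the time, the measured TCP pose, the force, the opening and the grip force at its end, in the units of the state.
- robot.sense(): the state, without advancing time (a new reading comes with each control period).
- cams.grab_frame(name): name is "scene" or "side" or "wrist"; returns a dict with "color" (400x640x3 uint8, red, green, blue), "depth" (400x640 float32, m along the optical axis (not along the pixel's ray), 0 where there is no reading), "intrinsics" (3x3 intrinsics, pixels), "k1" (the pictures are not rectified: a ray, as slopes to the right and down, at radius r is drawn at 1 + k1 r^2 times it, then the intrinsics apply), "T" (4x4, takes a point from camera to world coordinates). Camera axes: x right, y up, looking along -z (the intrinsics and any distortion apply to the point x, -y, -z); pixel columns grow to the right and rows downward; lengths in m; the calibration is good to about 2 mm. A picture is of the moment at which its call begins.
- workorder.hand_in(): hands the job in; it is judged then, once.
The state is a dict: "clock": time; "qpos": joint angles; "qd": joint speeds; "effort": joint torques, N m; "ee_pos": TCP position; "tool_rot": TCP orientation; "ft_force": force on the tool from outside, world axes, zero at the start; "wrist_torque": the same for the moment, N m; "grip_width": opening from 0.0 (shut) to 1.0 (fully open); "finger_force": force on a finger pad.
Only numpy, scipy, OpenCV 4.12 (cv2) and the standard library are available. Lean on these libraries where they do the work, as an engineer would, in place of code of your own. Each camera call takes 0.05 s, during which the arm holds its last target. There are 200 camera calls.

## Working session

There is one attempt and no reset: what is moved stays moved. The work goes in short steps, Python scripts to look and compute and a tool call to move; the robot and the scene stay as the last step left them, time stands still between calls to the robot, and variables do not carry over. Pictures are saved under pics/ and viewed, at most 14 in all, crops included, and the job is handed in when it is done.

Besides the shell and the picture viewer there is one more tool, called after "Emit:" by a JSON object that holds its "fn" and its "kwargs". arm_command: Moves the arm, as the interface text tells. Its arguments: {"type":"object","properties":{"rows":{"type":"array","items":{"type":"array","items":{"type":"array","items":{"type":"number","minimum":-1,"maximum":1}}}},"fingers":{"type":"number"}},"required":["rows"]}

```bash
mkdir -p pics
cat > h.py <<'E'
import numpy as np, cv2
from bench import robot, cams, workorder
def grab(n, save=None):
    f=cams.grab_frame(n)
    if save: cv2.imwrite('pics/'+save+'.png', f['color'][:,:,::-1])
    return f
def ray(f,px):
    px=np.atleast_2d(np.asarray(px,float)); K=f['intrinsics']
    d=(px-[K[0,2],K[1,2]])/[K[0,0],K[1,1]]
    u=d.copy()
    for _ in range(20): u=d/(1+f['k1']*(u**2).sum(1,keepdims=True))
    v=np.c_[u[:,0],-u[:,1],-np.ones(len(u))]
    return f['T'][:3,3], v@f['T'][:3,:3].T
def plane(f,px,z):
    o,v=ray(f,px); return o+v*((z-o[2])/v[:,2])[:,None]
def cloud(f):
    h,w=f['depth'].shape; g=np.stack(np.meshgrid(np.arange(w),np.arange(h)),-1).reshape(-1,2)
    o,v=ray(f,g); return (o+v*f['depth'].reshape(-1,1)).reshape(h,w,3)
E
python3 - <<'E'
from h import *
s=robot.sense(); print(s)
for n in ['scene','side','wrist']:
    f=grab(n,n+'0'); print(n,f['T'].round(3).tolist(),f['intrinsics'].tolist(),f['k1'])
E
```

```text
{'clock': 0.0, 'qpos': array([ 1.11220315,  0.57655551,  0.02484292,  1.43792807, -0.0150089 ,
        1.12897889, -0.05651641]), 'qd': array([ 0.00063914, -0.00080017, -0.00050087, -0.00134818,  0.00123038,
       -0.00082768,  0.00091404]), 'effort': array([-1.57090803e-03, -7.65762663e+01,  2.24977054e+00, -2.85962427e+01,
        1.51844358e-02,  1.25277785e-02,  4.61432910e-05]), 'ee_pos': array([ 0.24693017, -0.62768234,  0.20941984]), 'tool_rot': array([-3.13990928e+00,  8.03375596e-05,  3.74807827e-01]), 'ft_force': array([ 0.59231489, -0.13392142, -0.1734776 ]), 'wrist_torque': array([-0.00079398,  0.03744597,  0.0228858 ]), 'finger_force': 0.0, 'grip_width': 1.0016415438733006}
scene [[0.165, -0.597, 0.785, 1.459], [0.986, 0.086, -0.143, -0.132], [0.018, 0.798, 0.603, 0.791], [0.0, 0.0, 0.0, 1.0]] [[401.4908143202919, 0.0, 328.07305991866707], [0.0, 401.4908143202919, 202.9559850380144], [0.0, 0.0, 1.0]] -0.08562842981102095
side [[-0.932, 0.266, -0.247, 0.266], [-0.363, -0.657, 0.661, 0.713], [0.013, 0.705, 0.709, 0.771], [0.0, 0.0, 0.0, 1.0]] [[429.41910713627226, 0.0, 326.9045559302467], [0.0, 429.41910713627226, 200.42125790218873], [0.0, 0.0, 1.0]] 0.03705050151985004
wrist [[0.366, 0.896, 0.251, 0.311], [-0.931, 0.353, 0.097, -0.602], [-0.001, -0.269, 0.963, 0.373], [0.0, 0.0, 0.0, 1.0]] [[345.49314293567187, 0.0, 319.88015246954495], [0.0, 345.49314293567187, 198.25718280048991], [0.0, 0.0, 1.0]] 0.016003271947829037
```

View pics/scene0.png

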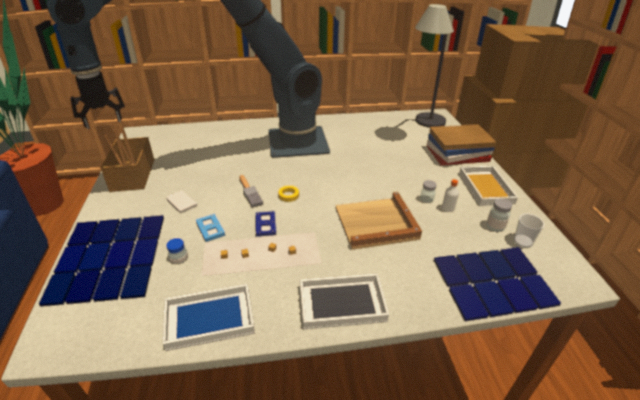

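View pics/side0.png

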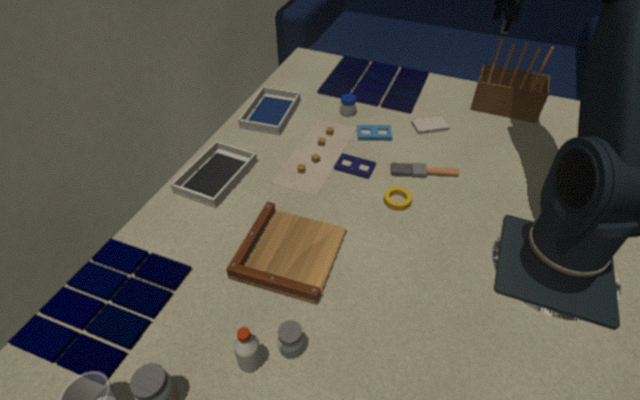

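The scene picture shows the light tile at (210,227), the dark tile at (265,223), stones near (224,254), (245,253), (273,247) and (292,250), the jig at (378,220), the paint pot at (177,248), and the jar and glue at (429,190) and (451,195). The side view agrees, with the jig corner at (233,270).

```bash
cat >> h.py <<'E'
def mask(f,lo,hi,roi=None):
    m=cv2.inRange(cv2.cvtColor(f['color'],cv2.COLOR_RGB2HSV),np.array(lo),np.array(hi))
    if roi is not None:
        P=cloud(f)[...,:2]; x0,x1,y0,y1=roi
        m[(P[...,0]<x0)|(P[...,0]>x1)|(P[...,1]<y0)|(P[...,1]>y1)]=0
    return m
def blobs(m,amin,):
    c,_=cv2.findContours(m,cv2.RETR_EXTERNAL,cv2.CHAIN_APPROX_NONE)
    return sorted([k for k in c if cv2.contourArea(k)>=amin],key=cv2.contourArea,reverse=True)
E
python3 - <<'E'
from h import *
for n,pts in (('scene',dict(dark=(258,215),light=(203,222),st=(245,253),fence=(400,233),deck=(370,215),pot=(176,243),jar=(429,185),glue=(453,184))),('side',dict(dark=(343,160),light=(362,130),st=(316,157),fence=(280,284),deck=(310,240),pot=(348,98),jar=(290,328),glue=(244,335)))):
    f=grab(n); P=cloud(f); hsv=cv2.cvtColor(f['color'],cv2.COLOR_RGB2HSV)
    for k,(u,v) in pts.items(): print(n,k,hsv[v,u],P[v,u].round(3))
E
```

```text
scene dark [122 131 119] [ 0.477 -0.172  0.014]
scene light [ 35   8 188] [ 0.48  -0.339  0.008]
scene st [ 18 188 172] [ 0.645 -0.212  0.018]
scene fence [ 12 179 157] [0.646 0.227 0.037]
scene deck [ 18 137 211] [0.527 0.17  0.014]
scene pot [109 197 171] [ 0.619 -0.392  0.055]
scene jar [ 14  41 167] [0.466 0.378 0.066]
scene glue [ 10 198 120] [0.519 0.431 0.101]
side dark [ 15  36 114] [ 0.547 -0.162  0.008]
side light [ 34  17 122] [ 0.542 -0.316  0.008]
side st [ 18 162 131] [ 0.615 -0.132  0.021]
side fence [ 11 171  94] [0.523 0.285 0.037]
side deck [ 16 123 143] [0.519 0.141 0.015]
side pot [113 178 109] [ 0.616 -0.393  0.056]
side jar [ 23  23 100] [0.456 0.378 0.065]
side glue [ 10 212 150] [0.509 0.439 0.11 ]
```

```bash
cat >> h.py <<'E'
COL=dict(dark=([112,70,20],[130,255,170]),light=([96,60,60],[110,255,255]),gold=([14,140,80],[26,255,255]))
def rect(f,col,z,roi,amin=60):
    out=[]
    for c in blobs(mask(f,*COL[col],roi),amin):
        q=plane(f,c.reshape(-1,2),z)[:,:2]
        (x,y),(w,h),a=cv2.minAreaRect((q*1000).astype(np.float32))
        if w<h: w,h,a=h,w,a+90
        out.append((round(x,1),round(y,1),round(w,1),round(h,1),round((a+90)%180-90,1)))
    return out
E
python3 - <<'E'
from h import *
for n in ('scene','side'):
    f=grab(n); roi=(.38,.75,-.37,.10)
    for c in ('dark','light'): print(n,c,rect(f,c,.014,roi))
    print(n,'gold',rect(f,'gold',.012,(.5,.75,-.37,.05),8))
    P=cloud(f).reshape(-1,3); s=P[(P[:,2]>.031)&(P[:,2]<.042)&(P[:,0]>.4)&(P[:,0]<.72)&(P[:,1]>.05)&(P[:,1]<.33)]
    print(len(s))
    # far fence vs side fence
    r=cv2.minAreaRect((s[:,:2]*1000).astype(np.float32)); print(n,'fence hull',r, cv2.boxPoints(r).tolist())
    d=P[(P[:,2]>.009)&(P[:,2]<.018)&(P[:,0]>.4)&(P[:,0]<.72)&(P[:,1]>.03)&(P[:,1]<.33)]
    r=cv2.minAreaRect((d[:,:2]*1000).astype(np.float32)); print(n,'deck hull',len(d),r)
    np.save(f'f_{n}.npy',s)
E
```

```text
scene dark [(517.7, -151.6, 104.5, 54.7, -1.4)]
scene light [(513.7, -315.8, 108.0, 59.2, 21.1)]
scene gold [(635.9, -213.7, 27.9, 13.8, 0.0), (632.1, -271.2, 28.4, 13.7, 1.8), (624.4, -137.4, 24.4, 17.2, -8.2), (642.4, -84.0, 28.2, 14.0, -5.7)]
717
scene fence hull ((553.9935302734375, 183.86724853515625), (204.01220703125, 209.12936401367188), 3.782011032104492) [[445.3124084472656, 281.475830078125], [459.1067199707031, 72.80189514160156], [662.6746826171875, 86.2586669921875], [648.88037109375, 294.9326171875]]
scene deck hull 2106 ((551.85107421875, 182.485107421875), (205.4818572998047, 206.87379455566406), 3.3541817665100098)
side dark [(508.9, -147.6, 97.2, 67.4, -0.6)]
side light [(503.5, -312.6, 99.4, 69.4, 22.2)]
side gold [(639.6, -83.9, 24.7, 10.8, -66.5), (621.1, -141.5, 17.4, 13.8, -67.8), (633.8, -214.6, 18.9, 11.6, -68.0), (632.6, -275.6, 15.3, 11.9, -69.1)]
1563
side fence hull ((550.611083984375, 183.57455444335938), (200.42245483398438, 211.77981567382812), 3.402622938156128) [[444.2917175292969, 283.3300476074219], [456.8612976074219, 71.92356872558594], [656.930419921875, 83.81906127929688], [644.36083984375, 295.22552490234375]]
side deck hull 5192 ((550.0026245117188, 183.21656799316406), (200.2290802001953, 212.59249877929688), 3.0889008045196533)
```

```bash
cat >> h.py <<'E'
def go(xyz,yaw=None):
    s=robot.sense(); R=cv2.Rodrigues(np.eye(3))[0]
    from scipy.spatial.transform import Rotation as Ro
    R=Ro.from_euler('xyz',s['tool_rot']).as_matrix(); d=np.array(xyz)-s['ee_pos']
    y=s['tool_rot'][2]; dy=0
    if yaw is not None: dy=(yaw-y+np.pi/2)%np.pi-np.pi/2
    Rn=Ro.from_euler('z',dy).as_matrix()@R
    print('t%.1f'%s['clock'],'pos',(s['ee_pos']*1000).round(1),'rot',np.degrees(s['tool_rot']).round(1),'F',s['ft_force'].round(1),'w',round(s['grip_width'],3),'q7',s['qpos'][6].round(2))
    print(' turn z units',round(-np.degrees(dy)/6,2),' then shift units (after turn)',(Rn.T@d/.02).round(2),' (before)',(R.T@d/.02).round(2))
JC=np.array([.5515,.1833]);JY=np.radians(3.5)
def jw(x,y): c,s=np.cos(JY),np.sin(JY); return JC+np.array([c*x-s*y,s*x+c*y])/1000
def wj(p): c,s=np.cos(JY),np.sin(JY); d=(np.atleast_2d(p)[:,:2]-JC)*1000; return np.c_[d[:,0]*c+d[:,1]*s,-d[:,0]*s+d[:,1]*c]
E
python3 - <<'E'
from h import *
f=grab('scene'); P=cloud(f)
b=P[130:195,100:160].reshape(-1,3); b=b[(b[:,2]>.05)&(b[:,1]>-.9)&(b[:,0]<.5)]
print(b.min(0),b.max(0),len(b))
q=P[60:195,60:330].reshape(-1,3);
for z in (.05,.1,.15,.2): 
    k=b[b[:,2]>z]; print(z,k.min(0).round(2) if len(k) else 0,k.max(0).round(2) if len(k) else 0)
go([.512-.07,-.149,.21],0)
go([.512,-.149,.21],0)
E
```

```text
[ 0.05687689 -0.68065779  0.05002288] [ 0.26798746 -0.55620041  0.2046241 ] 1538
0.05 [ 0.06 -0.68  0.05] [ 0.27 -0.56  0.2 ]
0.1 [ 0.06 -0.68  0.1 ] [ 0.27 -0.56  0.2 ]
0.15 [ 0.1  -0.64  0.15] [ 0.24 -0.61  0.2 ]
0.2 [ 0.2  -0.64  0.2 ] [ 0.24 -0.62  0.2 ]
t0.4 pos [ 247.1 -628.1  210.2] rot [-180.    -0.    21.5] F [-0.3 -0.6  1.7] w 1.0 q7 -0.06
 turn z units 3.58  then shift units (after turn) [ 9.750e+00 -2.395e+01  1.000e-02]  (before) [ 1.784e+01 -1.872e+01  1.000e-02]
t0.4 pos [ 247.1 -628.1  210.2] rot [-180.    -0.    21.5] F [-0.3 -0.6  1.7] w 1.0 q7 -0.06
 turn z units 3.58  then shift units (after turn) [ 1.325e+01 -2.395e+01  1.000e-02]  (before) [ 2.109e+01 -1.744e+01  1.000e-02]
```

Emit:
{"fn": "arm_command", "kwargs": {"rows": [[[0.5, 0, -0.5, 0, 0, 0.9], [0.5, 0, -0.5, 0, 0, 0.9], [0.5, 0, -0.5, 0, 0, 0.9], [0.5, 0, -0.5, 0, 0, 0.9], [1, -0.5, 0, 0, 0, 0], [1, -1, 0, 0, 0, 0], [1, -1, 0, 0, 0, 0], [1, -1, 0, 0, 0, 0], [1, -1, 0, 0, 0, 0], [1, -1, 0, 0, 0, 0]]]}}

```text
clock: 1.65
ee_pos: [0.4075, -0.5073, 0.2497]
tool_rot: [-3.141, 0.0, 0.001]
ft_force: [-0.2, -0.6, -0.3]
grip_width: 0.997
finger_force: 0.0
```

Emit:
{"fn": "arm_command", "kwargs": {"rows": [[[0.5, -1, 0, 0, 0, 0], [0.5, -1, 0, 0, 0, 0], [0.5, -1, 0, 0, 0, 0], [0.5, -1, 0, 0, 0, 0], [0.5, -1, 0, 0, 0, 0], [0.5, -1, 0, 0, 0, 0], [0.5, -1, 0, 0, 0, 0], [0.5, -1, 0, 0, 0, 0], [0.5, -1, 0, 0, 0, 0], [0.5, -1, 0, 0, 0, 0]]]}}

```text
clock: 2.9
ee_pos: [0.507, -0.3081, 0.2503]
tool_rot: [3.142, -0.0, -0.002]
ft_force: [0.0, 0.4, 0.2]
grip_width: 1.001
finger_force: 0.0
```

Emit:
{"fn": "arm_command", "kwargs": {"rows": [[[0, -1, 0, 0, 0, 0], [0, -1, 0, 0, 0, 0], [0, -1, 0, 0, 0, 0], [0, -1, 0, 0, 0, 0], [0, -1, 0, 0, 0, 0], [0, -1, 0, 0, 0, 0], [0, -1, 0, 0, 0, 0], [0, -1, 0, 0, 0, 0], [0, 0, 0, 0, 0, 0], [0, 0, 0, 0, 0, 0]]]}}

```text
clock: 4.15
ee_pos: [0.5068, -0.15, 0.2504]
tool_rot: [3.141, -0.0, -0.003]
ft_force: [-0.1, -0.1, 0.2]
grip_width: 1.002
finger_force: 0.0
```

Run:
```python
from h import *
f=grab('wrist','w1'); print(rect(f,'dark',.014,(.38,.75,-.37,.10)),rect(f,'gold',.018,(.5,.75,-.37,.05),20))
go([.512,-.149,.1],0)
```

```text
[(511.7, -152.1, 99.7, 58.8, -1.2)] [(630.8, -269.7, 19.5, 16.5, 89.6), (640.9, -83.0, 17.5, 17.5, 12.6), (634.4, -212.1, 18.9, 17.9, -79.9), (621.1, -137.2, 17.7, 17.3, -29.2)]
t4.2 pos [ 506.7 -150.3  250.3] rot [180.   -0.   -0.2] F [-0.7  0.1  0.4] w 1.002 q7 -1.36
 turn z units -0.03  then shift units (after turn) [ 0.26 -0.07  7.52]  (before) [ 0.26 -0.07  7.52]
```

View pics/w1.png

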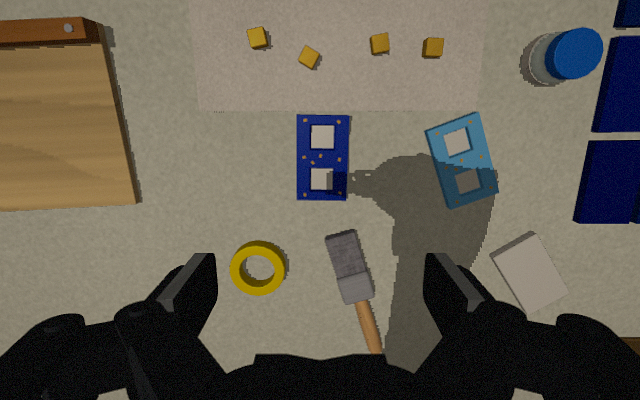

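The wrist view shows the dark tile at (323,157), the light tile at (461,160), four stones along row ~45, and the jig's right edge at left. The measured tile size of 99.7 x 58.8 mm matches the given dimensions.

Emit:
{"fn": "arm_command", "kwargs": {"rows": [[[0.25, 0.1, 1, 0, 0, 0.17], [0, 0, 1, 0, 0, 0], [0, 0, 1, 0, 0, 0], [0, 0, 1, 0, 0, 0], [0, 0, 1, 0, 0, 0], [0, 0, 1, 0, 0, 0], [0, 0, 1, 0, 0, 0], [0, 0, 1, 0, 0, 0], [0, 0, 1, 0, 0, 0], [0, 0, 1, 0, 0, 0]]]}}

```text
clock: 5.45
ee_pos: [0.5119, -0.1526, 0.0496]
tool_rot: [3.141, -0.0, -0.022]
ft_force: [0.1, 0.0, -0.5]
grip_width: 1.003
finger_force: 0.0
```

Emit:
{"fn": "arm_command", "kwargs": {"rows": [[[0, 0, 0.5, 0, 0, 0], [0, 0, 0.5, 0, 0, 0], [0, 0, 0.4, 0, 0, 0], [0, 0, 0.25, 0, 0, 0], [0, 0, 0, 0, 0, 0]]]}}

```text
clock: 6.08
ee_pos: [0.5118, -0.1514, 0.0172]
tool_rot: [-3.141, 0.0, -0.02]
ft_force: [0.3, 0.4, -0.5]
grip_width: 1.001
finger_force: 0.0
```

Emit:
{"fn": "arm_command", "kwargs": {"rows": [[[0, 0, 0, 0, 0, 0], [0, 0, 0, 0, 0, 0], [0, 0, 0, 0, 0, 0], [0, 0, 0, 0, 0, 0], [0, 0, 0, 0, 0, 0], [0, 0, 0, 0, 0, 0]]], "fingers": 0}}

```text
clock: 6.82
ee_pos: [0.5118, -0.1514, 0.0173]
tool_rot: [-3.142, 0.0, -0.02]
ft_force: [-1.1, -0.3, -0.1]
grip_width: 0.003
finger_force: 0.0
```

Run:
```python
from h import *
f=grab('wrist','w2'); print(rect(f,'dark',.014,(.3,.75,-.45,.10)))
for n in('scene','side'): print(rect(grab(n,n+'2'),'dark',.014,(.3,.75,-.45,.10)))
```

```text
[(520.7, -151.6, 83.1, 59.9, -1.2)]
[(519.1, -152.0, 103.7, 53.9, -1.4)]
[(531.0, -148.1, 64.6, 54.2, 87.3), (490.1, -146.4, 65.7, 61.3, -88.9)]
```

View pics/w2.png

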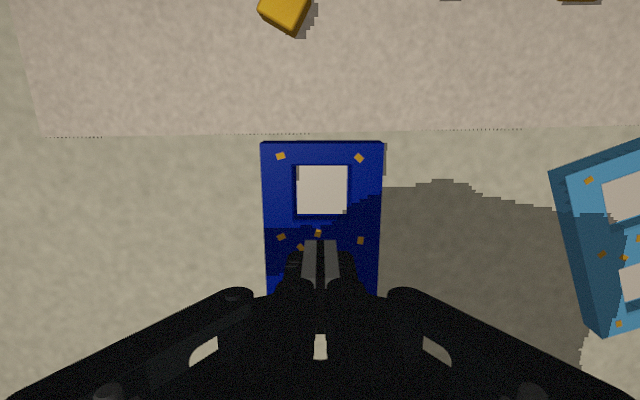

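The fingers closed over the tile: the closed tips are at (320,265) above its middle, and the tile has not moved. I'll measure the real tip height.

Run:
```python
from h import *
f=grab('wrist'); P=cloud(f)
for v in range(236,300,6): print(v,P[v,310].round(4),P[v,332].round(4))
f=grab('side');P=cloud(f);k=(P[...,0]>.48)&(P[...,0]<.53)&(P[...,1]>-.19)&(P[...,1]<-.11)&(P[...,2]>.012)&(P[...,2]<.06)
print(np.histogram(P[k][:,2],bins=12))
```

```text
236 [ 0.5136 -0.1456  0.0141] [ 0.5132 -0.157   0.0139]
242 [ 0.5229 -0.1467  0.0443] [ 0.5231 -0.156   0.0452]
248 [ 0.5232 -0.1469  0.0512] [ 0.5233 -0.1558  0.0519]
254 [ 0.5228 -0.147   0.0562] [ 0.5236 -0.1556  0.0582]
260 [ 0.523  -0.1471  0.0619] [ 0.5232 -0.1554  0.0627]
266 [ 0.523  -0.1473  0.0668] [ 0.523  -0.1553  0.0671]
272 [ 0.5226 -0.1474  0.0706] [ 0.5229 -0.1551  0.0715]
278 [ 0.5231 -0.1475  0.0759] [ 0.5231 -0.155   0.0761]
284 [ 0.5247 -0.1478  0.0828] [ 0.5238 -0.1548  0.0814]
290 [ 0.5246 -0.1479  0.0861] [ 0.5239 -0.1547  0.0852]
296 [ 0.5238 -0.1479  0.0883] [ 0.5243 -0.1545  0.0892]
(array([145,  54,   0,   0,   0,   0,   3,   4,   8,   7,  13,  10]), array([0.0120147 , 0.01596115, 0.0199076 , 0.02385405, 0.0278005 ,
       0.03174695, 0.0356934 , 0.03963984, 0.04358629, 0.04753274,
       0.05147919, 0.05542564, 0.05937209]))
```

Run:
```python
import cv2
a=cv2.imread('pics/side2.png')[110:210,290:420]; cv2.imwrite('pics/side2c.png',cv2.resize(a,None,fx=5,fy=5,interpolation=cv2.INTER_CUBIC))
```

```text
(no output)
```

View pics/side2c.png

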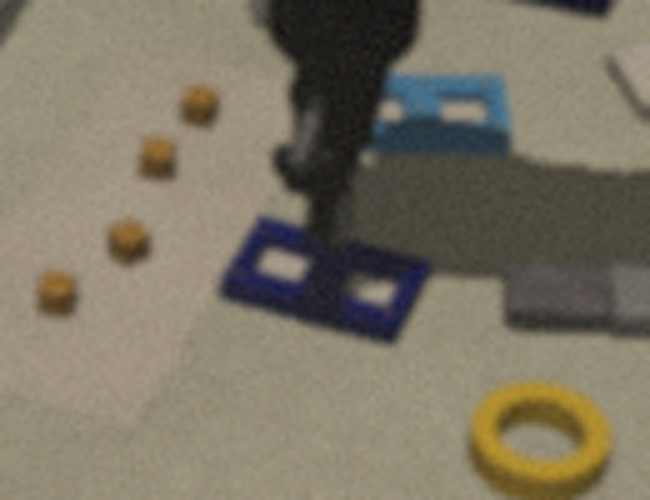

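The closed tips sit about 38 mm up while the reported TCP z is 17 mm, so the tool offset doesn't match the description. I'll measure the tips when open and at tile width.

Emit:
{"fn": "arm_command", "kwargs": {"rows": [[[0, 0, 0, 0, 0, 0], [0, 0, 0, 0, 0, 0], [0, 0, 0, 0, 0, 0], [0, 0, 0, 0, 0, 0], [0, 0, 0, 0, 0, 0], [0, 0, 0, 0, 0, 0]]], "fingers": 0.75}}

```text
clock: 7.82
ee_pos: [0.5118, -0.1514, 0.0173]
tool_rot: [-3.142, -0.0, -0.02]
ft_force: [0.2, 0.3, 0.5]
grip_width: 0.755
finger_force: 0.0
```

```bash
cat > tips.py <<'E'
from h import *
s=robot.sense(); print(s['grip_width'],s['ee_pos'])
for n in ('wrist','side','scene'):
    f=grab(n); P=cloud(f); e=s['ee_pos']
    k=(abs(P[...,0]-e[0])<.03)&(abs(P[...,1]-e[1])<.075)&(P[...,2]>.02)&(P[...,2]<.2)
    for sg in (-1,1):
        q=P[k&(sg*(P[...,1]-e[1])>0)]; 
        if len(q)<5: continue
        q=q[np.argsort(q[:,2])]; print(n,sg,len(q),q[:40:8].round(4).tolist())
E
python3 tips.py
```

```text
0.7550734037199377 [ 0.51183754 -0.15141907  0.01731114]
wrist -1 24032 [[0.5067, -0.1825, 0.0444], [0.5165, -0.1825, 0.045], [0.5157, -0.1825, 0.0453], [0.5084, -0.1826, 0.0457], [0.516, -0.1827, 0.0459]]
wrist 1 24260 [[0.5132, -0.1182, 0.0442], [0.5102, -0.1185, 0.0449], [0.5208, -0.1186, 0.0455], [0.5074, -0.1185, 0.046], [0.5202, -0.1187, 0.0462]]
side -1 123 [[0.5111, -0.186, 0.0437], [0.5168, -0.1846, 0.0499], [0.5117, -0.1855, 0.0542], [0.5001, -0.1838, 0.0587], [0.5067, -0.185, 0.0661]]
side 1 798 [[0.5151, -0.1145, 0.0451], [0.5105, -0.1081, 0.0516], [0.524, -0.1148, 0.0557], [0.5023, -0.1148, 0.059], [0.5181, -0.105, 0.0617]]
scene -1 440 [[0.5222, -0.1873, 0.0515], [0.5221, -0.1866, 0.0588], [0.5221, -0.1916, 0.0668], [0.5183, -0.1825, 0.0702], [0.5182, -0.1936, 0.0751]]
scene 1 462 [[0.5262, -0.1221, 0.0204], [0.5259, -0.111, 0.057], [0.5205, -0.1103, 0.0639], [0.5257, -0.1162, 0.0686], [0.5252, -0.1129, 0.0752]]
```

At tile width the tips are 27 mm above the reported TCP. I'll open a little wider, descend 40 mm in small rows, and grip.

Emit:
{"fn": "arm_command", "kwargs": {"rows": [[[0, 0, 0, 0, 0, 0], [0, 0, 0, 0, 0, 0], [0, 0, 0.4, 0, 0, 0], [0, 0, 0.4, 0, 0, 0], [0, 0, 0.3, 0, 0, 0], [0, 0, 0.3, 0, 0, 0], [0, 0, 0.25, 0, 0, 0], [0, 0, 0.15, 0, 0, 0], [0, 0, 0.1, 0, 0, 0], [0, 0, 0, 0, 0, 0]]], "fingers": 0.92}}

```text
clock: 9.22
ee_pos: [0.5118, -0.1514, -0.0207]
tool_rot: [-3.142, 0.0, -0.02]
ft_force: [-1.0, 0.0, -0.2]
grip_width: 0.917
finger_force: 0.0
```

Emit:
{"fn": "arm_command", "kwargs": {"rows": [[[0, 0, 0, 0, 0, 0], [0, 0, 0, 0, 0, 0], [0, 0, 0, 0, 0, 0], [0, 0, 0, 0, 0, 0], [0, 0, 0, 0, 0, 0], [0, 0, 0, 0, 0, 0]]], "fingers": 0}}

```text
clock: 9.98
ee_pos: [0.5119, -0.1515, -0.0201]
tool_rot: [3.141, -0.001, -0.02]
ft_force: [-1.0, -0.0, 6.0]
grip_width: 0.68
finger_force: 64.0
```

Run:
```python
from h import *
go([*jw(5,18),.05],JY)
```

```text
t10.0 pos [ 511.9 -151.5  -20.1] rot [180.   -0.   -1.1] F [-1. -0.  6.] w 0.68 q7 -1.36
 turn z units -0.77  then shift units (after turn) [  3.25 -17.49  -3.51]  (before) [  1.82 -17.69  -3.51]
```

Emit:
{"fn": "arm_command", "kwargs": {"rows": [[[0, 0, -0.5, 0, 0, 0], [0, 0, -1, 0, 0, 0], [0, 0, -1, 0, 0, -0.38], [0, 0, -1, 0, 0, -0.39], [0.25, -0.5, 0, 0, 0, 0], [0.5, -1, 0, 0, 0, 0], [0.5, -1, 0, 0, 0, 0], [0.5, -1, 0, 0, 0, 0], [0.5, -1, 0, 0, 0, 0], [0.5, -1, 0, 0, 0, 0]]]}}

```text
clock: 11.22
ee_pos: [0.56, -0.0365, 0.0484]
tool_rot: [-3.141, 0.001, 0.06]
ft_force: [0.2, -0.3, -1.1]
grip_width: 0.678
finger_force: 69.7
```

Emit:
{"fn": "arm_command", "kwargs": {"rows": [[[0.5, -1, 0, 0, 0, 0], [0, -1, 0, 0, 0, 0], [0, -1, 0, 0, 0, 0], [0, -1, 0, 0, 0, 0], [0, -1, 0, 0, 0, 0], [0, -1, 0, 0, 0, 0], [0, -1, 0, 0, 0, 0], [0, -1, 0, 0, 0, 0], [0, -1, 0, 0, 0, 0], [0, -1, 0, 0, 0, 0]]]}}

```text
clock: 12.48
ee_pos: [0.5578, 0.1633, 0.0493]
tool_rot: [3.142, 0.0, 0.061]
ft_force: [0.8, 0.7, -2.3]
grip_width: 0.681
finger_force: 69.7
```

Emit:
{"fn": "arm_command", "kwargs": {"rows": [[[0, -1, 0, 0, 0, 0], [0, -1, 0, 0, 0, 0], [0, 0, 0, 0, 0, 0], [0, 0, 0, 0, 0, 0]]]}}

```text
clock: 12.98
ee_pos: [0.5555, 0.2012, 0.0492]
tool_rot: [3.141, 0.0, 0.06]
ft_force: [0.0, -0.3, -0.6]
grip_width: 0.68
finger_force: 69.7
```

Run:
```python
from h import *
f=grab('wrist','w3')
go([*jw(5,18),-.003],JY); print(wj(robot.sense()['ee_pos']))
P=cloud(f).reshape(-1,3); s=P[(P[:,2]>.031)&(P[:,2]<.042)&(P[:,0]>.4)&(P[:,0]<.72)&(P[:,1]>.05)&(P[:,1]<.33)]
j=wj(s); print(len(s)); 
a=j[(j[:,1]>-90)&(j[:,1]<70)&(j[:,0]>70)]
from collections import Counter
for lo in range(-90,70,40):
    k=a[(a[:,1]>lo)&(a[:,1]<lo+40)]
    if len(k)>10: print('far inner/outer x',lo,np.percentile(k[:,0],[1,99]).round(1))
b=j[(j[:,0]<70)&(j[:,1]>75)]
for lo in range(-90,70,40):
    k=b[(b[:,0]>lo)&(b[:,0]<lo+40)]
    if len(k)>10: print('side y',lo,np.percentile(k[:,1],[1,99]).round(1))
```

```text
t13.0 pos [555.6 200.8  49.3] rot [180.    0.    3.4] F [ 0.7 -0.8 -1.8] w 0.678 q7 -1.88
 turn z units -0.01  then shift units (after turn) [-0.01 -0.04  2.61]  (before) [-0.01 -0.04  2.61]
[[ 5.20526495 17.25124201]]
27852
far inner/outer x -90 [78.9 98.4]
far inner/outer x -50 [79.1 98.5]
far inner/outer x -10 [79.2 99. ]
far inner/outer x 30 [79.2 99. ]
side y -90 [101.8 105.8]
side y -50 [ 85.3 105. ]
side y -10 [ 85.1 104.7]
side y 30 [ 84.8 104.4]
```

View pics/w3.png

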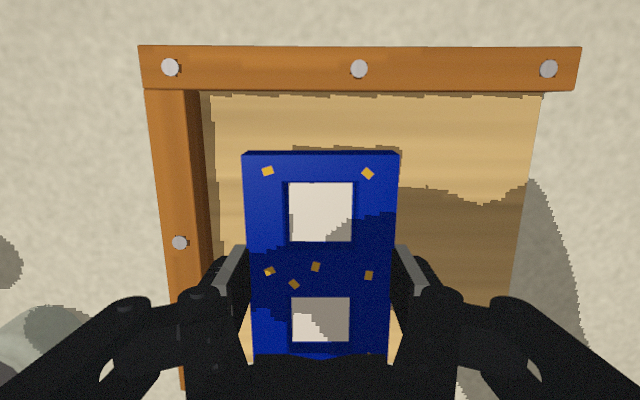

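The wrist view shows the tile held squarely, with the far fence along row 68 and the side fence at column 180. Fence faces measure 79 and 85 mm, which agrees with the jig's dimensions. Lowering and sliding.

Emit:
{"fn": "arm_command", "kwargs": {"rows": [[[0, -0.3, 0.5, 0, 0, 0], [0, -0.2, 0.7, 0, 0, 0], [0, 0, 0.7, 0, 0, 0], [0, 0, 0.5, 0, 0, 0], [0, 0, 0.3, 0, 0, 0], [0, 0, 0.17, 0, 0, 0], [0, 0, 0, 0, 0, 0]]]}}

```text
clock: 13.9
ee_pos: [0.5552, 0.2118, -0.0078]
tool_rot: [-3.141, -0.001, 0.06]
ft_force: [-0.0, 0.1, -0.8]
grip_width: 0.68
finger_force: 69.7
```

Emit:
{"fn": "arm_command", "kwargs": {"rows": [[[0.2, 0, 0, 0, 0, 0], [0.4, 0, 0, 0, 0, 0], [0.3, 0, 0, 0, 0, 0], [0.1, 0, 0, 0, 0, 0], [0.1, 0, 0, 0, 0, 0], [0, 0, 0, 0, 0, 0]]]}}

```text
clock: 14.65
ee_pos: [0.577, 0.2132, -0.008]
tool_rot: [-3.141, -0.0, 0.061]
ft_force: [-1.1, -0.0, 2.6]
grip_width: 0.678
finger_force: 70.2
```

Emit:
{"fn": "arm_command", "kwargs": {"rows": [[[0.1, 0, 0, 0, 0, 0], [0.1, 0, 0, 0, 0, 0], [0.05, 0, 0, 0, 0, 0], [0, 0, 0, 0, 0, 0]]]}}

```text
clock: 15.15
ee_pos: [0.5793, 0.2134, -0.008]
tool_rot: [3.141, 0.004, 0.061]
ft_force: [-11.8, -1.8, 12.3]
grip_width: 0.681
finger_force: 71.2
```

Run:
```python
from h import *
f=grab('wrist'); 
for r in rect(f,'dark',.026,(.4,.7,.05,.33)): print(r, wj(np.array(r[:2])/1000))
print(wj(robot.sense()['ee_pos']),robot.sense()['ft_force'])
```

```text
(581.7, 214.2, 91.2, 60.3, 3.3) [[32.03007078 28.99869938]]
[[29.58439937 28.36568699]] [-10.90317015  -0.67339911  12.48614779]
```

Emit:
{"fn": "arm_command", "kwargs": {"rows": [[[-0.1, 0, 0, 0, 0, 0], [0, 0, 0, 0, 0, 0], [0, 0, 0, 0, 0, 0], [0, 0, 0, 0, 0, 0], [0, 0, -0.3, 0, 0, 0], [0, 0, -0.7, 0, 0, 0], [0, 0, -1, 0, 0, 0], [0, 0, -1, 0, 0, 0], [0, 0.8, 0, 0, 0, -1], [0, 0.8, 0, 0, 0, -1]]], "fingers": 0.84}}

```text
clock: 16.45
ee_pos: [0.5839, 0.1816, 0.0535]
tool_rot: [3.142, -0.002, 0.274]
ft_force: [-0.3, 0.6, 1.2]
grip_width: 0.841
finger_force: 0.0
```

Emit:
{"fn": "arm_command", "kwargs": {"rows": [[[0, 0.8, 0, 0, 0, -1], [0, 0.3, 0, 0, 0, -1], [0, 0, 0, 0, 0, -1], [0, 0, 0, 0, 0, -1], [0, 0, 0, 0, 0, -1], [0, 0, 0, 0, 0, -1], [0, 0, 0, 0, 0, -1], [0, 0, 0, 0, 0, -1], [0, 0, 0, 0, 0, -1], [0, 0, 0, 0, 0, -1]]], "fingers": 0.6}}

```text
clock: 17.7
ee_pos: [0.5904, 0.1603, 0.0531]
tool_rot: [3.14, 0.0, 1.32]
ft_force: [-0.6, -0.7, -0.0]
grip_width: 0.599
finger_force: 0.0
```

Emit:
{"fn": "arm_command", "kwargs": {"rows": [[[0, 0, 0, 0, 0, -1], [0, 0, 0, 0, 0, -1], [0, 0, 0, 0, 0, -1], [0, 0, 0, 0, 0, 0], [0, 0, 0, 0, 0, 0]]]}}

```text
clock: 18.32
ee_pos: [0.5902, 0.1604, 0.0524]
tool_rot: [3.141, 0.0, 1.629]
ft_force: [0.0, -0.6, -0.0]
grip_width: 0.6
finger_force: 0.0
```

Run:
```python
from h import *
f=grab('wrist','w4'); 
for r in rect(f,'dark',.026,(.4,.7,.03,.33)): print(r, wj(np.array(r[:2])/1000))
print(wj(robot.sense()['ee_pos']))
go([*jw(30,-27),-.003],JY+np.pi/2)
f=grab('scene'); print(rect(f,'light',.014,(.38,.75,-.45,.10)))
```

```text
(578.7, 214.0, 100.1, 60.0, 3.4) [[29.02345668 28.98221804]]
[[ 37.14659728 -25.07882954]]
t18.4 pos [590.1 160.5  52.3] rot [180.    0.   93.4] F [0.5 0.7 0.2] w 0.599 q7 -0.61
 turn z units -0.02  then shift units (after turn) [-0.1  -0.36  2.77]  (before) [-0.1  -0.36  2.77]
[(513.2, -316.2, 106.7, 58.8, 21.1), (581.5, -411.3, 53.5, 41.2, -7.8)]
```

Emit:
{"fn": "arm_command", "kwargs": {"rows": [[[0, -0.36, 0.7, 0, 0, 0], [0, 0, 0.7, 0, 0, 0], [0, 0, 0.7, 0, 0, 0], [0, 0, 0.4, 0, 0, 0], [0, 0, 0.27, 0, 0, 0], [0, 0, 0, 0, 0, 0]]]}}

```text
clock: 19.18
ee_pos: [0.5826, 0.1601, -0.0038]
tool_rot: [-3.141, 0.0, 1.631]
ft_force: [0.2, -0.1, -0.0]
grip_width: 0.602
finger_force: 0.0
```

Emit:
{"fn": "arm_command", "kwargs": {"rows": [[[0.2, 0, 0, 0, 0, 0], [0.3, 0, 0, 0, 0, 0], [0.3, 0, 0, 0, 0, 0], [0.3, 0, 0, 0, 0, 0], [0.3, 0, 0, 0, 0, 0], [0.2, 0, 0, 0, 0, 0], [0, 0, 0, 0, 0, 0]]]}}

```text
clock: 20.05
ee_pos: [0.5807, 0.1928, -0.0035]
tool_rot: [3.142, -0.0, 1.632]
ft_force: [0.1, 0.0, 0.9]
grip_width: 0.602
finger_force: 0.0
```

```bash
cat > dk.py <<'E'
from h import *
import sys
f=grab('wrist',sys.argv[1] if len(sys.argv)>1 else None)
for c in ('dark','light'):
  for r in rect(f,c,.026,(.4,.7,.03,.33),300): print(c,r, wj(np.array(r[:2])/1000).round(1))
s=robot.sense();print(wj(s['ee_pos']).round(1),s['ee_pos'].round(4),s['ft_force'].round(1),s['clock'])
E
python3 dk.py w5
```

```text
dark (577.1, 234.7, 100.3, 60.4, 3.5) [[28.7 49.7]]
[[29.7  7.3]] [ 0.5807  0.1924 -0.0035] [-0.2 -1.4 -0.2] 20.1
```

Emit:
{"fn": "arm_command", "kwargs": {"rows": [[[0.15, 0, 0, 0, 0, 0], [0.1, 0, 0, 0, 0, 0], [0.05, 0, 0, 0, 0, 0], [0, 0, 0, 0, 0, 0]]]}}

```text
clock: 20.6
ee_pos: [0.5804, 0.1983, -0.0035]
tool_rot: [3.142, -0.0, 1.632]
ft_force: [0.9, 0.4, -0.7]
grip_width: 0.599
finger_force: 0.0
```

```bash
python3 dk.py w6
```

```text
dark (576.8, 239.7, 100.3, 60.2, 3.5) [[28.7 54.8]]
[[29.8 13.1]] [ 0.5805  0.1982 -0.0035] [-0.3 -0.7  0.4] 20.65
```

Emit:
{"fn": "arm_command", "kwargs": {"rows": [[[0.05, 0, 0, 0, 0, 0], [0.05, 0, 0, 0, 0, 0], [0, 0, 0, 0, 0, 0]]]}}

```text
clock: 21.02
ee_pos: [0.5802, 0.1986, -0.0036]
tool_rot: [-3.141, 0.002, 1.63]
ft_force: [-1.8, -4.9, 3.4]
grip_width: 0.598
finger_force: 2.5
```

Emit:
{"fn": "arm_command", "kwargs": {"rows": [[[0.05, 0, 0, 0, 0, 0], [0, 0, 0, 0, 0, 0]]]}}

```text
clock: 21.28
ee_pos: [0.5802, 0.1987, -0.0035]
tool_rot: [-3.141, 0.003, 1.63]
ft_force: [-1.2, -6.5, 5.2]
grip_width: 0.605
finger_force: 3.6
```

```bash
python3 dk.py
```

```text
dark (576.7, 240.1, 100.3, 60.1, 3.2) [[28.6 55.2]]
[[29.6 13.6]] [ 0.5802  0.1987 -0.0035] [-1.  -7.6  4.3] 21.325
```

Dark tile is seated at jig (28.6, 55.2) with light contact force. Moving on to the light tile.

Emit:
{"fn": "arm_command", "kwargs": {"rows": [[[-0.3, 0, 0, 0, 0, 0], [-0.5, 0, 0, 0, 0, 0], [-0.5, 0, -1, 0, 0, 0], [-1, 0, -1, 0, 0, 0], [-1, 0, -1, 0, 0, 0], [-1, 0, -1, 0, 0, 0], [0, 0, -1, 0, 0, 0], [0, 0, -1, 0, 0, 0], [0, 0, -1, 0, 0, 0], [0, 0, -1, 0, 0, 0]]], "fingers": 0.92}}

```text
clock: 22.58
ee_pos: [0.586, 0.1149, 0.1586]
tool_rot: [3.14, -0.0, 1.631]
ft_force: [-0.4, 0.3, 0.4]
grip_width: 0.921
finger_force: 0.0
```

```bash
python3 dk.py w7
python3 - <<'E'
from h import *
f=grab('wrist'); P=cloud(f).reshape(-1,3); P=P[(P[:,2]>.031)&(P[:,2]<.042)]; j=wj(P); print(len(P))
for lo in (0,30,50):
    k=j[(j[:,1]>lo)&(j[:,1]<lo+25)&(abs(j[:,0]-90)<20)]; print(lo,len(k),np.percentile(k[:,0],[1,50,99]).round(1) if len(k) else 0)
go([.505,-.313,.16],np.radians(21.5))
E
```

```text
dark (577.2, 233.8, 100.8, 48.6, 3.5) [[28.7 48.8]]
[[ 31.6 -69.9]] [0.5873 0.1154 0.1611] [1.  0.9 2.9] 22.625
5851
0 865 [78.7 88.8 99.1]
30 944 [79.6 89.2 99.2]
50 885 [79.6 89.1 99.2]
t22.7 pos [587.2 115.4 159.8] rot [ 1.797e+02 -1.000e-01  9.340e+01] F [0.2 0.3 1. ] w 0.921 q7 -0.48
 turn z units 11.99  then shift units (after turn) [-11.68  18.42   0.08]  (before) [-21.14  -5.39  -0.06]
```

Emit:
{"fn": "arm_command", "kwargs": {"rows": [[[-1, -0.2, 0, 0, 0, 0], [-1, -0.2, 0, 0, 0, 0], [-1, -0.2, 0, 0, 0, 0], [-1, -0.2, 0, 0, 0, 0], [-1, -0.3, 0, 0, 0, 0], [-1, -0.3, 0, 0, 0, 0], [-1, -0.3, 0, 0, 0, 0], [-1, -0.3, 0, 0, 0, 0], [-1, -0.3, 0, 0, 0, 0], [-1, -0.3, 0, 0, 0, 0]]]}}

```text
clock: 23.92
ee_pos: [0.5453, -0.0888, 0.1565]
tool_rot: [3.142, -0.0, 1.631]
ft_force: [0.4, -1.2, 0.1]
grip_width: 0.918
finger_force: 0.0
```

Emit:
{"fn": "arm_command", "kwargs": {"rows": [[[-1, -0.3, 0, 0, 0, 0], [-1, -0.3, 0, 0, 0, 0], [-1, -0.3, 0, 0, 0, 0], [-1, -0.3, 0, 0, 0, 0], [-1, -0.3, 0, 0, 0, 0], [-1, -0.3, 0, 0, 0, 0], [-1, -0.3, 0, 0, 0, 0], [-1, -0.2, 0, 0, 0, 0], [-1, 0, 0, 0, 0, 0], [-1, 0, 0, 0, 0, 0]]]}}

```text
clock: 25.18
ee_pos: [0.5121, -0.2912, 0.1565]
tool_rot: [3.141, -0.0, 1.632]
ft_force: [0.4, -0.3, 0.0]
grip_width: 0.919
finger_force: 0.0
```

Emit:
{"fn": "arm_command", "kwargs": {"rows": [[[-0.5, 0, 0, 0, 0, 1], [0, 0, 0, 0, 0, 1], [0, 0, 0, 0, 0, 1], [0, 0, 0, 0, 0, 1], [0, 0, 0, 0, 0, 1], [0, 0, 0, 0, 0, 1], [0, 0, 0, 0, 0, 1], [0, 0, 0, 0, 0, 1], [0, 0, 0, 0, 0, 1], [0, 0, 0, 0, 0, 1]]]}}

```text
clock: 26.42
ee_pos: [0.5129, -0.3004, 0.1564]
tool_rot: [-3.142, -0.0, 0.581]
ft_force: [0.6, 0.3, -0.1]
grip_width: 0.922
finger_force: 0.0
```

Emit:
{"fn": "arm_command", "kwargs": {"rows": [[[0, 0, 0, 0, 0, 1], [0, 0, 0, 0, 0, 1], [0, 0, 0, 0, 0, 0], [0, 0, 0, 0, 0, 0]]]}}

```text
clock: 26.92
ee_pos: [0.5127, -0.3001, 0.1564]
tool_rot: [-3.142, -0.0, 0.377]
ft_force: [0.0, -0.7, 0.3]
grip_width: 0.921
finger_force: 0.0
```

Run:
```python
from h import *
f=grab('wrist','w8')
L=rect(f,'light',.014,(.38,.7,-.42,.0),300); print(L)
if L: go([L[0][0]/1000,L[0][1]/1000,-.0207],np.radians(L[0][4]))
g=grab('scene'); print([ (r,wj(np.array(r[:2])/1000)) for r in rect(g,'dark',.026,(.4,.7,.03,.33))])
```

```text
[(507.2, -317.1, 101.0, 59.6, 20.9), (624.0, -413.0, 58.0, 52.3, -62.1)]
t27.0 pos [ 512.6 -300.1  156.4] rot [-180.    -0.    21.6] F [-0.4  0.6 -0.4] w 0.914 q7 -0.8
 turn z units 0.12  then shift units (after turn) [-0.56  0.7   8.86]  (before) [-0.56  0.69  8.86]
[((570.7, 238.1, 79.4, 61.2, 3.4), array([[22.5096481 , 53.52565499]]))]
```

Emit:
{"fn": "arm_command", "kwargs": {"rows": [[[-0.3, 0.4, 1, 0, 0, 0.12], [-0.26, 0.3, 1, 0, 0, 0], [0, 0, 1, 0, 0, 0], [0, 0, 1, 0, 0, 0], [0, 0, 1, 0, 0, 0], [0, 0, 1, 0, 0, 0], [0, 0, 1, 0, 0, 0], [0, 0, 0.8, 0, 0, 0], [0, 0, 0.5, 0, 0, 0], [0, 0, 0.3, 0, 0, 0]]]}}

```text
clock: 28.28
ee_pos: [0.5071, -0.3171, -0.0159]
tool_rot: [-3.141, 0.0, 0.362]
ft_force: [-0.0, -0.4, -0.9]
grip_width: 0.921
finger_force: 0.0
```

Emit:
{"fn": "arm_command", "kwargs": {"rows": [[[0, 0, 0.2, 0, 0, 0], [0, 0, 0, 0, 0, 0]]]}}

```text
clock: 28.52
ee_pos: [0.5072, -0.317, -0.0194]
tool_rot: [3.142, -0.0, 0.362]
ft_force: [-0.7, -0.1, -0.7]
grip_width: 0.917
finger_force: 0.0
```

Emit:
{"fn": "arm_command", "kwargs": {"rows": [[[0, 0, 0, 0, 0, 0], [0, 0, 0, 0, 0, 0], [0, 0, 0, 0, 0, 0], [0, 0, 0, 0, 0, 0], [0, 0, 0, 0, 0, 0], [0, 0, 0, 0, 0, 0]]], "fingers": 0}}

```text
clock: 29.28
ee_pos: [0.5074, -0.3172, -0.0186]
tool_rot: [3.141, -0.001, 0.362]
ft_force: [-0.7, 1.1, 5.3]
grip_width: 0.678
finger_force: 64.0
```

Run:
```python
from h import *
go([*jw(5,-45),.05],JY)
```

```text
t29.3 pos [ 507.4 -317.2  -18.6] rot [180.   -0.   20.8] F [-0.7  1.1  5.3] w 0.678 q7 -0.81
 turn z units 2.88  then shift units (after turn) [  3.98 -22.59  -3.45]  (before) [ 10.51 -20.39  -3.44]
```

Emit:
{"fn": "arm_command", "kwargs": {"rows": [[[0, 0, -0.5, 0, 0, 0], [0, 0, -1, 0, 0, 0], [0, 0, -1, 0, 0, 0.96], [0, 0, -1, 0, 0, 0.96], [0, 0, 0, 0, 0, 0.96], [0.2, -0.6, 0, 0, 0, 0], [0.2, -1, 0, 0, 0, 0], [0.2, -1, 0, 0, 0, 0], [0.2, -1, 0, 0, 0, 0], [0.2, -1, 0, 0, 0, 0]]]}}

```text
clock: 30.52
ee_pos: [0.5217, -0.2221, 0.0505]
tool_rot: [-3.141, 0.0, 0.062]
ft_force: [-0.8, -0.4, -2.6]
grip_width: 0.678
finger_force: 65.1
```

Emit:
{"fn": "arm_command", "kwargs": {"rows": [[[0.3, -1, 0, 0, 0, 0], [0.3, -1, 0, 0, 0, 0], [0.3, -1, 0, 0, 0, 0], [0.3, -1, 0, 0, 0, 0], [0.3, -1, 0, 0, 0, 0], [0.3, -1, 0, 0, 0, 0], [0.3, -1, 0, 0, 0, 0], [0.3, -1, 0, 0, 0, 0], [0.3, -1, 0, 0, 0, 0], [0.3, -1, 0, 0, 0, 0]]]}}

```text
clock: 31.78
ee_pos: [0.5692, -0.0191, 0.0505]
tool_rot: [-3.141, 0.0, 0.061]
ft_force: [0.1, 0.8, -2.4]
grip_width: 0.678
finger_force: 65.1
```

Emit:
{"fn": "arm_command", "kwargs": {"rows": [[[0, -1, 0, 0, 0, 0], [0, -1, 0, 0, 0, 0], [0, -1, 0, 0, 0, 0], [0, -1, 0, 0, 0, 0], [0, -1, 0, 0, 0, 0], [0, -1, 0, 0, 0, 0], [0, -1, 0, 0, 0, 0], [0, -1, 0, 0, 0, 0], [0, 0, 0, 0, 0, 0], [0, 0, 0, 0, 0, 0]]]}}

```text
clock: 33.02
ee_pos: [0.5596, 0.1384, 0.0505]
tool_rot: [3.141, 0.0, 0.06]
ft_force: [-0.1, 0.2, -1.8]
grip_width: 0.677
finger_force: 65.1
```

Run:
```python
from h import *
go([*jw(5,-42),-.0066],JY)
f=grab('wrist','w9')
for c,z in (('dark',.026),('light',.083)):
  for r in rect(f,c,z,(.3,.75,.0,.33),300): print(c,r, wj(np.array(r[:2])/1000).round(1))
```

```text
t33.0 pos [559.6 138.4  50.5] rot [180.    0.    3.5] F [-0.1  0.2 -1.8] w 0.677 q7 -1.75
 turn z units -0.01  then shift units (after turn) [-0.02 -0.17  2.85]  (before) [-0.02 -0.17  2.85]
dark (577.0, 237.7, 99.9, 64.9, 3.3) [[28.8 52.7]]
light (562.8, 139.3, 94.6, 60.1, 3.5) [[  8.6 -44.6]]
```

View pics/w9.png

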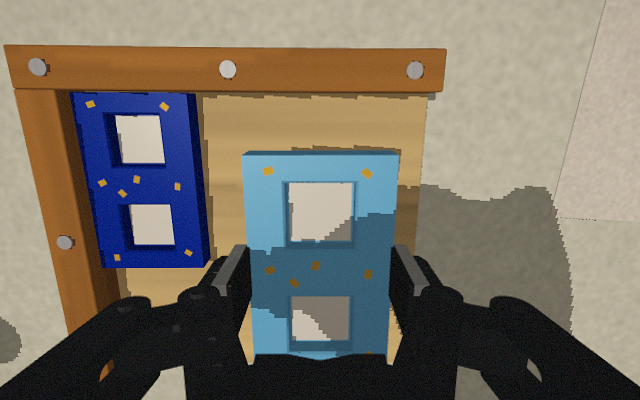

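The dark tile sits in the corner at (140,180), and the light tile is held squarely at (320,255).

Emit:
{"fn": "arm_command", "kwargs": {"rows": [[[0, -0.17, 0.5, 0, 0, 0], [0, 0, 0.7, 0, 0, 0], [0, 0, 0.7, 0, 0, 0], [0, 0, 0.5, 0, 0, 0], [0, 0, 0.3, 0, 0, 0], [0, 0, 0.15, 0, 0, 0], [0, 0, 0, 0, 0, 0]]]}}

```text
clock: 33.95
ee_pos: [0.5595, 0.1424, -0.0063]
tool_rot: [-3.141, -0.0, 0.061]
ft_force: [-0.1, -0.5, -2.7]
grip_width: 0.677
finger_force: 65.1
```

Emit:
{"fn": "arm_command", "kwargs": {"rows": [[[0.2, 0, 0, 0, 0, 0], [0.4, 0, 0, 0, 0, 0], [0.3, 0, 0, 0, 0, 0], [0.15, 0, 0, 0, 0, 0], [0.1, 0, 0, 0, 0, 0], [0, 0, 0, 0, 0, 0]]]}}

```text
clock: 34.7
ee_pos: [0.5823, 0.1438, -0.0065]
tool_rot: [-3.142, 0.0, 0.061]
ft_force: [1.0, 0.2, -1.5]
grip_width: 0.681
finger_force: 65.1
```

Emit:
{"fn": "arm_command", "kwargs": {"rows": [[[0.1, 0, 0, 0, 0, 0], [0.05, 0, 0, 0, 0, 0], [0, 0, 0, 0, 0, 0]]]}}

```text
clock: 35.08
ee_pos: [0.5835, 0.1439, -0.0066]
tool_rot: [3.141, 0.003, 0.061]
ft_force: [-6.0, 0.9, 4.3]
grip_width: 0.679
finger_force: 65.7
```

```bash
python3 dk.py
```

```text
dark (581.4, 237.2, 89.3, 66.4, 3.5) [[33.1 52. ]]
light (585.2, 144.7, 91.6, 60.2, 3.5) [[ 31.3 -40.6]]
[[ 29.5 -41.3]] [ 0.5834  0.1439 -0.0066] [-7.2 -0.5  3.9] 35.125
```

Emit:
{"fn": "arm_command", "kwargs": {"rows": [[[-0.05, 0, 0, 0, 0, 0], [0, 0, 0, 0, 0, 0], [0, 0, 0, 0, 0, 0], [0, 0, 0, 0, 0, 0], [0, 0, -0.3, 0, 0, 0], [0, 0, -0.7, 0, 0, 0], [0, 0, -1, 0, 0, 0], [0, 0, -1, 0, 0, 0], [0, 0.8, 0, 0, 0, 0], [0, 1, 0, 0, 0, 0]]], "fingers": 0.84}}

```text
clock: 36.38
ee_pos: [0.5864, 0.1067, 0.0536]
tool_rot: [3.141, -0.0, 0.061]
ft_force: [-0.2, -0.3, -0.3]
grip_width: 0.838
finger_force: 0.0
```

Emit:
{"fn": "arm_command", "kwargs": {"rows": [[[0, 0.8, 0, 0, 0, -1], [0, 0, 0, 0, 0, -1], [0, 0, 0, 0, 0, -1], [0, 0, 0, 0, 0, -1], [0, 0, 0, 0, 0, -1], [0, 0, 0, 0, 0, -1], [0, 0, 0, 0, 0, -1], [0, 0, 0, 0, 0, -1], [0, 0, 0, 0, 0, -1], [0, 0, 0, 0, 0, -1]]], "fingers": 0.6}}

```text
clock: 37.62
ee_pos: [0.5869, 0.0898, 0.0527]
tool_rot: [-3.141, 0.001, 1.11]
ft_force: [-0.1, 0.4, -0.4]
grip_width: 0.6
finger_force: 0.0
```

Emit:
{"fn": "arm_command", "kwargs": {"rows": [[[0, 0, 0, 0, 0, -1], [0, 0, 0, 0, 0, -1], [0, 0, 0, 0, 0, -1], [0, 0, 0, 0, 0, -1], [0, 0, 0, 0, 0, -1], [0, 0, 0, 0, 0, 0], [0, 0, 0, 0, 0, 0]]]}}

```text
clock: 38.5
ee_pos: [0.5872, 0.0909, 0.0531]
tool_rot: [-3.141, 0.0, 1.628]
ft_force: [-0.9, -0.1, -0.5]
grip_width: 0.597
finger_force: 0.0
```

```bash
python3 dk.py w10;  python3 - <<'E'
from h import *
go([*jw(30,-93),-.003],JY+np.pi/2)
E
```

```text
light (582.5, 144.6, 100.2, 60.2, 3.5) [[ 28.6 -40.5]]
[[ 30.1 -94. ]] [0.5873 0.0913 0.0532] [-0.1 -0.3  0.1] 38.55
t38.5 pos [587.3  91.3  53.2] rot [-180.     0.    93.3] F [-0.1 -0.3  0.1] w 0.598 q7 -0.5
 turn z units -0.03  then shift units (after turn) [ 0.05 -0.    2.81]  (before) [ 0.05 -0.    2.81]
```

Emit:
{"fn": "arm_command", "kwargs": {"rows": [[[0, 0, 0.7, 0, 0, 0], [0, 0, 0.7, 0, 0, 0], [0, 0, 0.7, 0, 0, 0], [0, 0, 0.4, 0, 0, 0], [0, 0, 0.3, 0, 0, 0], [0, 0, 0, 0, 0, 0]]]}}

```text
clock: 39.3
ee_pos: [0.5873, 0.092, -0.0029]
tool_rot: [-3.141, 0.0, 1.632]
ft_force: [-0.7, -0.1, 0.3]
grip_width: 0.601
finger_force: 0.0
```

Emit:
{"fn": "arm_command", "kwargs": {"rows": [[[0.2, 0, 0, 0, 0, 0], [0.3, 0, 0, 0, 0, 0], [0.3, 0, 0, 0, 0, 0], [0.3, 0, 0, 0, 0, 0], [0.3, 0, 0, 0, 0, 0], [0.3, 0, 0, 0, 0, 0], [0.3, 0, 0, 0, 0, 0], [0.2, 0, 0, 0, 0, 0], [0, 0, 0, 0, 0, 0]]]}}

```text
clock: 40.42
ee_pos: [0.5847, 0.1367, -0.0025]
tool_rot: [3.142, -0.001, 1.632]
ft_force: [-0.1, -0.1, 0.4]
grip_width: 0.601
finger_force: 0.0
```

```bash
python3 dk.py w11
```

```text
dark (577.6, 224.5, 100.2, 29.6, 3.5) [[28.6 39.5]]
light (580.1, 178.5, 100.3, 60.0, 3.4) [[28.3 -6.5]]
[[ 30.3 -48.9]] [ 0.5847  0.1363 -0.0025] [ 0.4 -0.7 -0.3] 40.475
```

Emit:
{"fn": "arm_command", "kwargs": {"rows": [[[0.05, 0, 0, 0, 0, 0], [0.05, 0, 0, 0, 0, 0], [0, 0, 0, 0, 0, 0]]]}}

```text
clock: 40.85
ee_pos: [0.5847, 0.1378, -0.0025]
tool_rot: [-3.142, 0.0, 1.631]
ft_force: [0.6, 0.1, -0.1]
grip_width: 0.597
finger_force: 0.3
```

Emit:
{"fn": "arm_command", "kwargs": {"rows": [[[0.05, 0, 0, 0, 0, 0], [0.05, 0, 0, 0, 0, 0], [0, 0, 0, 0, 0, 0]]]}}

```text
clock: 41.22
ee_pos: [0.5844, 0.1387, -0.0026]
tool_rot: [-3.141, 0.001, 1.631]
ft_force: [0.2, -5.7, 0.4]
grip_width: 0.599
finger_force: 2.6
```

```bash
python3 dk.py
```

```text
dark (577.5, 225.9, 100.2, 31.0, 3.4) [[28.6 40.9]]
light (580.0, 180.2, 100.2, 60.1, 3.4) [[28.3 -4.8]]
[[ 30.2 -46.5]] [ 0.5845  0.1388 -0.0026] [ 0.3 -6.   0.7] 41.275
```

Emit:
{"fn": "arm_command", "kwargs": {"rows": [[[-0.2, 0, 0, 0, 0, 0], [-0.3, 0, 0, 0, 0, 0], [0, 0, -0.8, 0, 0, 0], [0, 0, -1, 0, 0, 0], [0, 0, -1, 0, 0, 0], [0, -1, -1, 0, 0, 0], [0, -1, 0, 0, 0, 0], [1, -1, 0, 0, 0, 0], [1, -0.75, 0, 0, 0, 0], [1, 0, 0, 0, 0, 0]]], "fingers": 0.7}}

```text
clock: 42.52
ee_pos: [0.5058, 0.1862, 0.0749]
tool_rot: [3.141, -0.0, 1.632]
ft_force: [0.5, 0.2, 0.1]
grip_width: 0.703
finger_force: 0.0
```

Emit:
{"fn": "arm_command", "kwargs": {"rows": [[[1, 0, 0, 0, 0, 0], [0, 0, 0, 0, 0, 1], [0, 0, 0, 0, 0, 1], [0, 0, 0, 0, 0, 1], [0, 0, 0, 0, 0, 1], [0, 0, 0, 0, 0, 1], [0, 0, 0, 0, 0, 1], [0, 0, 0, 0, 0, 1], [0, 0, 0, 0, 0, 1], [0, 0, 0, 0, 0, 1]]]}}

```text
clock: 43.78
ee_pos: [0.5057, 0.2061, 0.074]
tool_rot: [-3.141, -0.001, 0.686]
ft_force: [0.4, 0.0, -0.3]
grip_width: 0.7
finger_force: 0.0
```

Emit:
{"fn": "arm_command", "kwargs": {"rows": [[[0, 0, 0, 0, 0, 1], [0, 0, 0, 0, 0, 1], [0, 0, 0, 0, 0, 1], [0, 0, 0, 0, 0, 1], [0, 0, 0, 0, 0, 1], [0, 0, 0, 0, 0, 1], [0, 0, 0, 0, 0, 0], [0, 0, 0, 0, 0, 0]]]}}

```text
clock: 44.78
ee_pos: [0.5055, 0.2056, 0.0737]
tool_rot: [-3.141, -0.0, 0.063]
ft_force: [0.6, 0.0, -0.6]
grip_width: 0.698
finger_force: 0.0
```

```bash
python3 dk.py w12;  python3 - <<'E'
from h import *
go([*jw(-46,25),-.002],JY)
E
```

```text
dark (576.1, 240.3, 98.5, 59.9, 3.7) [[28.  55.4]]
light (579.5, 180.2, 99.4, 60.3, 3.3) [[27.8 -4.8]]
[[-44.5  25. ]] [0.5055 0.2055 0.0737] [0.5 0.7 0.4] 44.825
t44.8 pos [505.5 205.5  73.7] rot [-180.    -0.     3.6] F [0.5 0.7 0.4] w 0.706 q7 -1.91
 turn z units 0.02  then shift units (after turn) [-0.07  0.    3.78]  (before) [-0.07  0.    3.78]
```

View pics/w12.png

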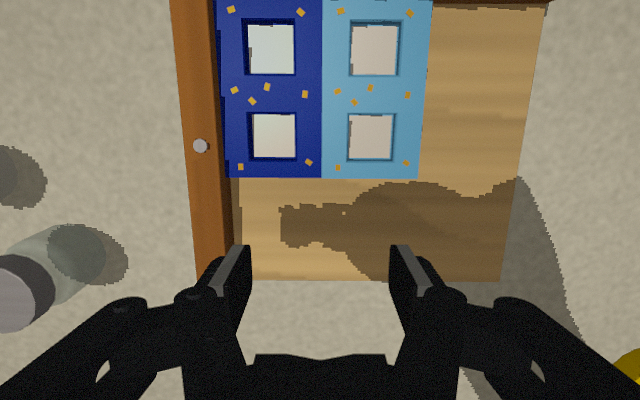

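Both tiles sit side by side with near edges at row 178 and the seam at column 322. Next, one push along +x on both near ends.

Emit:
{"fn": "arm_command", "kwargs": {"rows": [[[-0.15, 0, 0.7, 0, 0, 0], [0, 0, 0.7, 0, 0, 0], [0, 0, 0.7, 0, 0, 0], [0, 0, 0.7, 0, 0, 0], [0, 0, 0.6, 0, 0, 0], [0, 0, 0.35, 0, 0, 0], [0, 0, 0, 0, 0, 0], [0.3, 0, 0, 0, 0, 0], [0.3, 0, 0, 0, 0, 0], [0, 0, 0, 0, 0, 0]]]}}

```text
clock: 46.08
ee_pos: [0.5154, 0.2059, -0.0012]
tool_rot: [-3.141, -0.001, 0.06]
ft_force: [1.1, -0.0, 0.0]
grip_width: 0.701
finger_force: 0.0
```

Emit:
{"fn": "arm_command", "kwargs": {"rows": [[[0.06, 0, 0, 0, 0, 0], [0.06, 0, 0, 0, 0, 0], [0, 0, 0, 0, 0, 0]]]}}

```text
clock: 46.45
ee_pos: [0.5169, 0.2059, -0.0015]
tool_rot: [-3.142, -0.0, 0.061]
ft_force: [-0.3, 0.4, 0.4]
grip_width: 0.695
finger_force: 0.0
```

Emit:
{"fn": "arm_command", "kwargs": {"rows": [[[0.05, 0, 0, 0, 0, 0], [0, 0, 0, 0, 0, 0]]]}}

```text
clock: 46.7
ee_pos: [0.5179, 0.206, -0.0015]
tool_rot: [-3.142, -0.0, 0.061]
ft_force: [-0.1, 0.4, 0.3]
grip_width: 0.699
finger_force: 0.0
```

```bash
python3 dk.py
```

```text
dark (572.8, 240.0, 92.1, 59.9, 3.5) [[24.7 55.3]]
light (576.2, 180.0, 92.6, 60.4, 3.5) [[24.5 -4.8]]
[[-32.2  24.7]] [ 0.5178  0.206  -0.0015] [-0.7  0.1 -0.2] 46.75
```

Emit:
{"fn": "arm_command", "kwargs": {"rows": [[[0.05, 0, 0, 0, 0, 0], [0.05, 0, 0, 0, 0, 0], [0, 0, 0, 0, 0, 0]]]}}

```text
clock: 47.12
ee_pos: [0.5193, 0.206, -0.0016]
tool_rot: [3.141, 0.001, 0.061]
ft_force: [-2.9, 0.6, 1.3]
grip_width: 0.696
finger_force: 1.4
```

Emit:
{"fn": "arm_command", "kwargs": {"rows": [[[0.05, 0, 0, 0, 0, 0], [0, 0, 0, 0, 0, 0]]]}}

```text
clock: 47.38
ee_pos: [0.5195, 0.206, -0.0017]
tool_rot: [3.141, 0.002, 0.061]
ft_force: [-4.3, -0.4, 2.7]
grip_width: 0.697
finger_force: 3.1
```

```bash
python3 dk.py
```

```text
dark (574.0, 240.1, 92.8, 60.0, 3.5) [[25.9 55.3]]
light (577.4, 180.0, 93.3, 60.4, 3.4) [[25.7 -4.9]]
[[-30.6  24.6]] [ 0.5195  0.206  -0.0017] [-6.2 -0.1  2.1] 47.425
```

Emit:
{"fn": "arm_command", "kwargs": {"rows": [[[-0.3, 0, 0, 0, 0, 0], [-0.3, 0, -0.5, 0, 0, 0], [0, 0, -1, 0, 0, 0], [0, 0, -1, 0, 0, 0], [0, 0, -1, 0, 0, 0], [0, 0, -1, 0, 0, 0], [0, 0, -1, 0, 0, 0], [0, 0, -1, 0, 0, 0], [0, 0, -1, 0, 0, 0], [0, 1, -1, 0, 0, 0]]], "fingers": 0.5}}

```text
clock: 48.68
ee_pos: [0.51, 0.1869, 0.1699]
tool_rot: [-3.14, -0.001, 0.063]
ft_force: [1.0, -0.5, -0.5]
grip_width: 0.498
finger_force: 0.0
```

```bash
python3 dk.py
```

```text
dark (577.8, 239.4, 100.3, 58.6, 3.0) [[29.7 54.4]]
light (580.9, 178.8, 100.9, 62.9, 2.7) [[29.1 -6.3]]
[[-39.9   2. ]] [0.5116 0.1829 0.1724] [ 0.6 -4.3  0.8] 48.725
```

Emit:
{"fn": "arm_command", "kwargs": {"rows": [[[0.5, 1, 0, 0, 0, 0], [0.5, 1, 0, 0, 0, 0], [0.5, 1, 0, 0, 0, 0], [0.5, 1, 0, 0, 0, 0], [0.5, 1, 0, 0, 0, 0], [0.5, 1, 0, 0, 0, 0], [0, 1, 0, 0, 0, 0], [0, 1, 0, 0, 0, 0], [0, 1, 0, 0, 0, 0], [0, 1, 0, 0, 0, 0]]]}}

```text
clock: 49.98
ee_pos: [0.5819, -0.0118, 0.1686]
tool_rot: [-3.142, -0.0, 0.061]
ft_force: [0.3, 0.2, -0.5]
grip_width: 0.505
finger_force: 0.0
```

Emit:
{"fn": "arm_command", "kwargs": {"rows": [[[0.5, 1, 0, 0, 0, 0], [0.5, 1, 0, 0, 0, 0], [0.5, 1, 0, 0, 0, 0], [0, 1, 0, 0, 0, 0], [0, 1, 0, 0, 0, 0], [0, 1, 0, 0, 0, 0], [0, 0, 0, 0, 0, 0], [0, 0, 0, 0, 0, 0]]]}}

```text
clock: 50.98
ee_pos: [0.6193, -0.1277, 0.1685]
tool_rot: [-3.141, -0.0, 0.061]
ft_force: [0.1, -0.2, -0.1]
grip_width: 0.504
finger_force: 0.0
```

Run:
```python
from h import *
f=grab('wrist','w13')
for n in (f,):
  for r in rect(n,'gold',.018,(.55,.75,-.33,.05),30): print(r); go([r[0]/1000,r[1]/1000,-.009],None)
```

```text
(632.0, -267.3, 23.8, 19.1, 88.6)
t51.0 pos [ 619.3 -127.3  168.5] rot [-180.     0.     3.5] F [-0.5  0.7 -0.3] w 0.496 q7 -1.31
 turn z units -0.0  then shift units (after turn) [0.2  7.03 8.87]  (before) [0.2  7.03 8.87]
(642.0, -83.1, 18.3, 17.6, 12.4)
t51.0 pos [ 619.3 -127.3  168.5] rot [-180.     0.     3.5] F [-0.5  0.7 -0.3] w 0.496 q7 -1.31
 turn z units -0.0  then shift units (after turn) [ 1.27 -2.13  8.88]  (before) [ 1.27 -2.13  8.88]
(622.5, -136.7, 18.9, 17.9, 58.4)
t51.0 pos [ 619.3 -127.3  168.5] rot [-180.     0.     3.5] F [-0.5  0.7 -0.3] w 0.496 q7 -1.31
 turn z units -0.0  then shift units (after turn) [0.13 0.49 8.87]  (before) [0.13 0.49 8.87]
(636.2, -212.5, 19.9, 18.7, 17.8)
t51.0 pos [ 619.3 -127.3  168.5] rot [-180.     0.     3.5] F [-0.5  0.7 -0.3] w 0.496 q7 -1.31
 turn z units -0.0  then shift units (after turn) [0.58 4.31 8.87]  (before) [0.58 4.31 8.87]
```

View pics/w13.png

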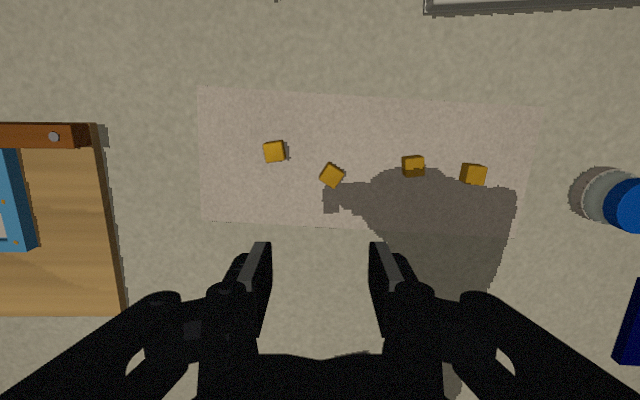

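Four stones are visible at (274,151), (332,175), (413,165) and (473,174). Picking the nearest one, which is turned about -31.6°.

Emit:
{"fn": "arm_command", "kwargs": {"rows": [[[0.13, 0.49, 0, 0, 0, 0.95], [0, 0, 1, 0, 0, 1], [0, 0, 1, 0, 0, 1], [0, 0, 1, 0, 0, 1], [0, 0, 1, 0, 0, 1], [0, 0, 1, 0, 0, 0.9], [0, 0, 1, 0, 0, 0], [0, 0, 0.8, 0, 0, 0], [0, 0, 0, 0, 0, 0], [0, 0, 0, 0, 0, 0]]]}}

```text
clock: 52.28
ee_pos: [0.6229, -0.1381, 0.0331]
tool_rot: [-3.141, -0.001, -0.552]
ft_force: [0.4, -0.8, -0.1]
grip_width: 0.5
finger_force: 0.0
```

Run:
```python
from h import *
f=grab('wrist','w14')
for r in rect(f,'gold',.018,(.55,.75,-.33,.05),30): print(r)
P=cloud(f); s=robot.sense(); e=s['ee_pos']
d=P-e; c,sn=np.cos(s['tool_rot'][2]),np.sin(s['tool_rot'][2])
tx=d[...,0]*c+d[...,1]*sn; ty=d[...,0]*sn-d[...,1]*c
k=(abs(tx)<.013)&(abs(ty)<.035)&(abs(ty)>.012)&(d[...,2]>-.0)&(d[...,2]<.06)
for sg in (-1,1):
    q=k&(sg*ty>0); z=d[...,2][q]; print(sg,q.sum(),np.percentile(z,[0,1,5,20]).round(4) if q.any() else '', np.percentile(ty[q],[1,50,99]).round(4))
go([.6225,-.1367,-.009],np.radians(-31.6))
```

```text
(632.8, -267.0, 24.6, 20.3, 88.5)
(635.4, -213.0, 17.9, 17.6, 11.1)
(642.1, -84.8, 21.3, 17.9, -77.0)
(623.1, -137.9, 19.4, 17.5, -30.8)
-1 1883 [0.0222 0.0244 0.0283 0.0351] [-0.0347 -0.0231 -0.0222]
1 1979 [0.0217 0.0243 0.0283 0.0353] [0.0201 0.0213 0.0339]
t52.3 pos [ 623.  -138.2   33.3] rot [-1.80e+02 -1.00e-01 -3.16e+01] F [ 0.8 -0.5  0.8] w 0.499 q7 -1.75
 turn z units -0.0  then shift units (after turn) [-0.06 -0.05  2.12]  (before) [-0.06 -0.05  2.12]
```

View pics/w14.png

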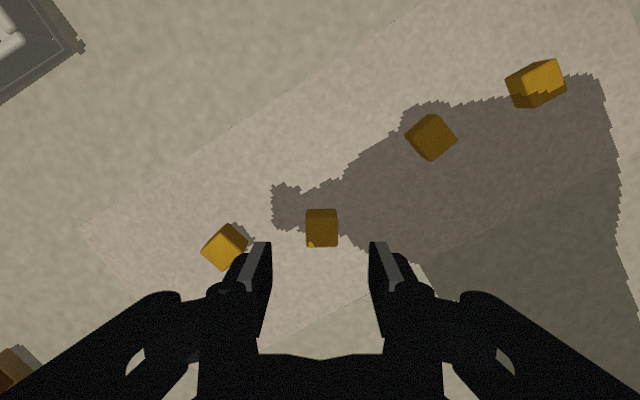

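The tips are 22 mm above the reported TCP at half opening. The stone at (321,228) is square between the jaws. Descending and gripping.

Emit:
{"fn": "arm_command", "kwargs": {"rows": [[[0, 0, 0.8, 0, 0, 0], [0, 0, 0.7, 0, 0, 0], [0, 0, 0.4, 0, 0, 0], [0, 0, 0.2, 0, 0, 0], [0, 0, 0, 0, 0, 0]]]}}

```text
clock: 52.95
ee_pos: [0.6224, -0.1382, -0.0098]
tool_rot: [3.141, 0.0, -0.552]
ft_force: [-0.3, 0.2, 0.9]
grip_width: 0.499
finger_force: 0.0
```

Emit:
{"fn": "arm_command", "kwargs": {"rows": [[[0, 0, 0, 0, 0, 0], [0, 0, 0, 0, 0, 0], [0, 0, 0, 0, 0, 0], [0, 0, 0, 0, 0, 0], [0, 0, 0, 0, 0, 0]]], "fingers": 0}}

```text
clock: 53.58
ee_pos: [0.6229, -0.1383, -0.0088]
tool_rot: [-3.141, -0.001, -0.552]
ft_force: [-0.9, 0.9, 6.5]
grip_width: 0.184
finger_force: 59.2
```

Emit:
{"fn": "arm_command", "kwargs": {"rows": [[[0, 0, -0.5, 0, 0, 0], [0, 0, -1, 0, 0, 0], [0, 0, -1, 0, 0, -1], [0, 0, -1, 0, 0, -1], [0, 0, -1, 0, 0, -1], [0, 0, 0, 0, 0, -1], [0, 0, 0, 0, 0, -1], [0, 0, 0, 0, 0, -0.85], [0, 0, 0, 0, 0, 0]]]}}

```text
clock: 54.7
ee_pos: [0.6224, -0.1383, 0.0809]
tool_rot: [-3.142, -0.0, 0.06]
ft_force: [0.2, -0.4, -0.2]
grip_width: 0.183
finger_force: 58.6
```

Run:
```python
from h import *
go([*jw(54,-5),.05],JY)
g=grab('scene')
for c in ('dark','light'): print([ (r,wj(np.array(r[:2])/1000)) for r in rect(g,c,.026,(.4,.7,.03,.33))])
```

```text
t54.7 pos [ 622.4 -138.3   80.9] rot [-180.    -0.     3.4] F [ 0.2 -0.4 -0.2] w 0.183 q7 -1.3
 turn z units -0.01  then shift units (after turn) [  0.14 -16.02   1.55]  (before) [  0.13 -16.02   1.55]
[((571.8, 240.0, 83.0, 57.4, 3.5), array([[23.7235886 , 55.35495772]]))]
[((575.6, 180.6, 82.8, 65.9, 4.3), array([[23.89021759, -4.16623376]]))]
```

Emit:
{"fn": "arm_command", "kwargs": {"rows": [[[0.14, -1, 0, 0, 0, 0], [0, -1, 0, 0, 0, 0], [0, -1, 0, 0, 0, 0], [0, -1, 0, 0, 0, 0], [0, -1, 0, 0, 0, 0], [0, -1, 0, 0, 0, 0], [0, -1, 0, 0, 0, 0], [0, -1, 0, 0, 0, 0], [0, -1, 0, 0, 0, 0], [0, -1, 0, 0, 0, 0]]]}}

```text
clock: 56.0
ee_pos: [0.6131, 0.063, 0.0805]
tool_rot: [-3.142, -0.0, 0.061]
ft_force: [0.4, 0.2, 0.1]
grip_width: 0.184
finger_force: 58.6
```

Emit:
{"fn": "arm_command", "kwargs": {"rows": [[[0, -1, 0, 0, 0, 0], [0, -1, 0, 0, 0, 0], [0, -1, 0, 0, 0, 0], [0, -1, 0, 0, 0, 0], [0, -1, 0, 0, 0, 0], [0, -1, 0, 0, 0, 0], [0, 0, 0, 0, 0, 0], [0, 0, 0, 0, 0, 0]]]}}

```text
clock: 57.0
ee_pos: [0.606, 0.1806, 0.0805]
tool_rot: [3.141, 0.0, 0.06]
ft_force: [0.3, -0.5, -0.5]
grip_width: 0.181
finger_force: 58.6
```

```bash
python3 dk.py w15
python3 - <<'E'
from h import *
go([*jw(54.5,-5),.0095],JY)
E
```

```text
dark (583.6, 240.7, 83.6, 59.7, 3.2) [[35.5 55.3]]
light (602.6, 181.5, 60.6, 51.7, -86.6) [[50.9 -4.9]]
light (539.4, 177.2, 28.8, 16.9, -86.5) [[-12.4  -5.3]]
[[54.3 -6.4]] [0.6061 0.1802 0.0805] [-0.   0.2  0.3] 57.05
t57.0 pos [606.1 180.2  80.5] rot [180.   -0.    3.4] F [-0.   0.2  0.3] w 0.185 q7 -1.78
 turn z units -0.02  then shift units (after turn) [ 0.01 -0.08  3.55]  (before) [ 0.01 -0.08  3.55]
```

View pics/w15.png

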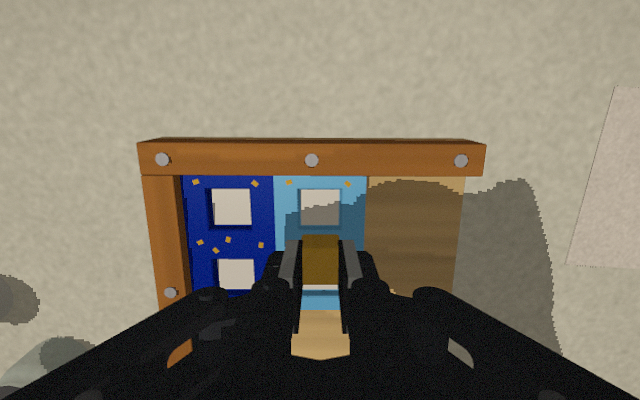

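The tiles are flush, with the stone gripped at (320,260). The light far well shows at (320,207). Lowering it in.

Emit:
{"fn": "arm_command", "kwargs": {"rows": [[[0, -0.08, 0.7, 0, 0, 0], [0, 0, 0.9, 0, 0, 0], [0, 0, 0.8, 0, 0, 0], [0, 0, 0.6, 0, 0, 0], [0, 0, 0.3, 0, 0, 0], [0, 0, 0.2, 0, 0, 0], [0, 0, 0, 0, 0, 0]]]}}

```text
clock: 57.92
ee_pos: [0.6058, 0.1831, 0.0105]
tool_rot: [-3.142, -0.0, 0.061]
ft_force: [0.1, 0.0, 0.5]
grip_width: 0.179
finger_force: 58.6
```

Emit:
{"fn": "arm_command", "kwargs": {"rows": [[[0, 0, 0, 0, 0, 0], [0, 0, 0, 0, 0, 0], [0, 0, 0, 0, 0, 0], [0, 0, -0.3, 0, 0, 0], [0, 0, -0.7, 0, 0, 0], [0, 0, -1, 0, 0, 0], [0, 0, -1, 0, 0, 0], [0, 0, -1, 0, 0, 0], [0, 0, -1, 0, 0, 0]]], "fingers": 0.45}}

```text
clock: 59.05
ee_pos: [0.606, 0.1831, 0.1124]
tool_rot: [-3.141, -0.001, 0.061]
ft_force: [0.5, -0.1, -0.1]
grip_width: 0.446
finger_force: 0.0
```

```bash
cat > st.py <<'E'
from h import *
import sys
g=grab('scene'); P=cloud(g)
for r in rect(g,'gold',.03,(.45,.7,.08,.30),8): print('jig gold',r,wj(np.array(r[:2])/1000).round(1))
f=grab('wrist',sys.argv[1] if len(sys.argv)>1 else None)
for r in rect(f,'gold',.036,(.45,.66,.12,.30),60): print('jig gold w',r,wj(np.array(r[:2])/1000).round(1))
for c in ('dark','light'): print(c,[ (r,wj(np.array(r[:2])/1000).round(1)) for r in rect(g,c,.026,(.4,.7,.03,.33))])
E
python3 st.py w16
python3 - <<'E'
from h import *
go([.6425,-.0835,.08],np.radians(12.6))
E
```

```text
jig gold (662.1, 198.4, 170.9, 19.1, -86.3) [[111.3   8.3]]
jig gold (611.9, 182.2, 32.5, 14.7, -15.3) [[60.2 -4.8]]
jig gold (670.0, 95.2, 26.3, 12.8, -88.3) [[112.9 -95.2]]
jig gold w (586.9, 203.2, 174.5, 126.3, -86.5) [[36.5 17.7]]
jig gold w (607.4, 184.2, 20.5, 17.5, 3.5) [[55.9 -2.5]]
dark [((571.8, 240.0, 83.0, 57.4, 3.5), array([[23.7, 55.4]]))]
light [((575.3, 180.5, 83.5, 65.9, 4.3), array([[23.6, -4.2]]))]
t59.1 pos [607.3 183.4 113.7] rot [-179.9   -0.3    3.5] F [0.8 0.1 0.2] w 0.449 q7 -1.79
 turn z units -1.52  then shift units (after turn) [-1.2  13.41  1.66]  (before) [ 0.94 13.43  1.67]
```

Emit:
{"fn": "arm_command", "kwargs": {"rows": [[[0.2, 1, 0, 0, 0, 0], [0.2, 1, 0, 0, 0, 0], [0.2, 1, 0, 0, 0, 0], [0.2, 1, 0, 0, 0, 0], [0.1, 1, 0, 0, 0, 0], [0, 1, 0, 0, 0, 0], [0, 1, 0, 0, 0, 0], [0, 1, 0, 0, 0, 0], [0, 1, 0, 0, 0, 0], [0, 1, 0, 0, 0, 0]]]}}

```text
clock: 60.4
ee_pos: [0.6359, -0.0168, 0.1106]
tool_rot: [-3.142, -0.0, 0.061]
ft_force: [0.4, -0.5, -0.3]
grip_width: 0.451
finger_force: 0.0
```

Emit:
{"fn": "arm_command", "kwargs": {"rows": [[[0, 1, 0, 0, 0, 0], [0, 1, 0, 0, 0, 0], [0, 1, 0, 0, 0, 0], [0, 0.42, 0, 0, 0, 0], [0, 0, 0.6, 0, 0, -0.8], [0, 0, 1, 0, 0, -0.72], [0, 0, 1, 0, 0, 0], [0, 0, 0.6, 0, 0, 0], [0, 0, 0, 0, 0, 0]]]}}

```text
clock: 61.52
ee_pos: [0.6395, -0.0835, 0.0457]
tool_rot: [-3.141, 0.001, 0.22]
ft_force: [-0.6, -0.6, 0.1]
grip_width: 0.453
finger_force: 0.0
```

Run:
```python
from h import *
f=grab('wrist')
R=rect(f,'gold',.018,(.55,.75,-.33,.0),60)
for r in R: print(r)
r=min(R,key=lambda r:np.hypot(r[0]-641.5,r[1]+83.5)); a=r[4]
go([r[0]/1000,r[1]/1000,-.009],np.radians((a+45-12)%90-45+12))
```

```text
(632.8, -262.8, 34.6, 19.0, 80.5)
(643.3, -82.3, 20.3, 17.1, 12.6)
(635.4, -213.3, 16.8, 16.8, -78.0)
t61.6 pos [640.1 -83.6  46.6] rot [-180.     0.    12.6] F [0.6 0.8 1. ] w 0.451 q7 -1.25
 turn z units 0.0  then shift units (after turn) [ 0.17 -0.03  2.78]  (before) [ 0.17 -0.03  2.78]
```

Emit:
{"fn": "arm_command", "kwargs": {"rows": [[[0.15, 0, 0.8, 0, 0, 0], [0, 0, 0.9, 0, 0, 0], [0, 0, 0.6, 0, 0, 0], [0, 0, 0.3, 0, 0, 0], [0, 0, 0.17, 0, 0, 0], [0, 0, 0, 0, 0, 0]]]}}

```text
clock: 62.32
ee_pos: [0.643, -0.0831, -0.0089]
tool_rot: [3.142, -0.0, 0.22]
ft_force: [0.2, 0.6, 0.9]
grip_width: 0.445
finger_force: 0.0
```

Emit:
{"fn": "arm_command", "kwargs": {"rows": [[[0, 0, 0, 0, 0, 0], [0, 0, 0, 0, 0, 0], [0, 0, 0, 0, 0, 0], [0, 0, 0, 0, 0, 0], [0, 0, -0.5, 0, 0, 0], [0, 0, -1, 0, 0, 0.52], [0, 0, -1, 0, 0, 1], [0, 0, -1, 0, 0, 0], [0, 0, -1, 0, 0, 0], [0, 0, 0, 0, 0, 0]]], "fingers": 0}}

```text
clock: 63.58
ee_pos: [0.644, -0.0832, 0.083]
tool_rot: [3.141, -0.003, 0.061]
ft_force: [-0.8, 0.8, -0.0]
grip_width: 0.181
finger_force: 58.6
```

Emit:
{"fn": "arm_command", "kwargs": {"rows": [[[0, -1, 0, 0, 0, 0], [0, -1, 0, 0, 0, 0], [0, -1, 0, 0, 0, 0], [0, -1, 0, 0, 0, 0], [0, -1, 0, 0, 0, 0], [0, -1, 0, 0, 0, 0], [0, -1, 0, 0, 0, 0], [0, -1, 0, 0, 0, 0], [-0.5, -1, 0, 0, 0, 0], [-0.47, -1, 0, 0, 0, 0]]]}}

```text
clock: 64.82
ee_pos: [0.6104, 0.1165, 0.081]
tool_rot: [3.142, 0.0, 0.061]
ft_force: [-0.6, 0.6, -0.7]
grip_width: 0.181
finger_force: 58.6
```

Emit:
{"fn": "arm_command", "kwargs": {"rows": [[[0, -1, 0, 0, 0, 0], [0, -1, 0, 0, 0, 0], [0, -1, 0, 0, 0, 0], [0, -1, 0, 0, 0, 0], [0, -1, 0, 0, 0, 0], [0, -1, 0, 0, 0, 0], [0, 0, 0, 0, 0, 0], [0, 0, 0, 0, 0, 0]]]}}

```text
clock: 65.82
ee_pos: [0.6043, 0.2342, 0.0811]
tool_rot: [3.141, 0.0, 0.06]
ft_force: [0.4, -0.5, -0.1]
grip_width: 0.176
finger_force: 58.6
```

```bash
python3 dk.py w17
python3 - <<'E'
from h import *
go([*jw(54,52),.0105],JY)
E
```

```text
dark (596.4, 241.2, 59.9, 57.2, -86.4) [[48.4 55.1]]
dark (537.4, 230.8, 28.9, 18.5, -86.6) [[-11.2  48.3]]
light (585.3, 180.6, 86.8, 60.6, 3.2) [[33.6 -4.8]]
[[55.9 47.2]] [0.6044 0.2338 0.0811] [ 0.2 -0.3  0.7] 65.875
t65.9 pos [604.4 233.8  81.1] rot [179.9  -0.    3.4] F [ 0.2 -0.3  0.7] w 0.183 q7 -1.84
 turn z units -0.02  then shift units (after turn) [-0.09 -0.24  3.53]  (before) [-0.1  -0.24  3.53]
```

Emit:
{"fn": "arm_command", "kwargs": {"rows": [[[-0.1, -0.24, 0.7, 0, 0, 0], [0, 0, 0.9, 0, 0, 0], [0, 0, 0.8, 0, 0, 0], [0, 0, 0.6, 0, 0, 0], [0, 0, 0.3, 0, 0, 0], [0, 0, 0.2, 0, 0, 0], [0, 0, 0, 0, 0, 0]]]}}

```text
clock: 66.75
ee_pos: [0.602, 0.2398, 0.0111]
tool_rot: [-3.142, -0.0, 0.061]
ft_force: [0.0, -0.4, -0.3]
grip_width: 0.179
finger_force: 58.6
```

Emit:
{"fn": "arm_command", "kwargs": {"rows": [[[0, 0, 0, 0, 0, 0], [0, 0, 0, 0, 0, 0], [0, 0, 0, 0, 0, 0], [0, 0, -0.3, 0, 0, 0], [0, 0, -0.7, 0, 0, 0], [0, 0, -1, 0, 0, 0], [0, 0, -1, 0, 0, 0], [0, 0, -1, 0, 0, 0], [0, 0, -1, 0, 0, 0]]], "fingers": 0.31}}

```text
clock: 67.88
ee_pos: [0.6021, 0.2399, 0.113]
tool_rot: [-3.141, -0.001, 0.061]
ft_force: [-0.3, 0.2, -0.7]
grip_width: 0.308
finger_force: 0.0
```

```bash
python3 st.py w18
python3 - <<'E'
from h import *
go([.6355,-.213,.06],np.radians(11.5))
E
```

```text
jig gold (665.4, 164.7, 165.6, 19.6, -88.7) [[112.6 -25.5]]
jig gold (608.3, 238.3, 38.2, 14.9, -17.3) [[60.1 51.4]]
jig gold (611.7, 182.2, 32.2, 14.6, -15.8) [[60.  -4.8]]
jig gold (660.0, 267.6, 28.9, 9.2, -87.1) [[113.4  77.5]]
jig gold w (605.9, 204.2, 174.5, 88.7, -86.5) [[55.6 17.5]]
jig gold w (607.5, 185.8, 20.5, 19.8, 3.5) [[56.  -0.9]]
jig gold w (602.6, 240.7, 20.6, 17.0, 3.5) [[54.5 54.2]]
jig gold w (477.8, 267.8, 17.4, 5.8, 1.9) [[-68.4  88.8]]
dark [((571.8, 240.5, 83.8, 57.0, 2.5), array([[23.8, 55.9]]))]
light [((575.1, 180.6, 81.8, 63.3, 4.3), array([[23.4, -4.1]]))]
t68.0 pos [603.5 240.3 114.4] rot [-179.9   -0.3    3.5] F [ 0.7  0.3 -0.3] w 0.311 q7 -1.85
 turn z units -1.34  then shift units (after turn) [-2.96 22.53  2.67]  (before) [ 0.22 22.73  2.68]
```

View pics/w18.png

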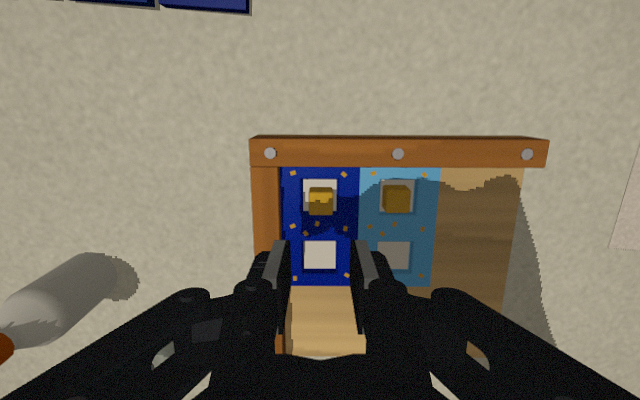

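Stones sit in the dark far well (320,198) and the light far well (397,196); tiles flush. Next stone.

Emit:
{"fn": "arm_command", "kwargs": {"rows": [[[0.22, 1, 0, 0, 0, 0], [0, 1, 0, 0, 0, 0], [0, 1, 0, 0, 0, 0], [0, 1, 0, 0, 0, 0], [0, 1, 0, 0, 0, 0], [0, 1, 0, 0, 0, 0], [0, 1, 0, 0, 0, 0], [0, 1, 0, 0, 0, 0], [0, 1, 0, 0, 0, 0], [0, 1, 0, 0, 0, 0]]], "fingers": 0.45}}

```text
clock: 69.22
ee_pos: [0.6185, 0.0392, 0.1111]
tool_rot: [-3.142, -0.0, 0.061]
ft_force: [0.1, -1.1, 0.3]
grip_width: 0.451
finger_force: 0.0
```

Emit:
{"fn": "arm_command", "kwargs": {"rows": [[[0, 1, 0, 0, 0, 0], [0, 1, 0, 0, 0, 0], [0, 1, 0, 0, 0, 0], [0, 1, 0, 0, 0, 0], [0, 1, 0, 0, 0, 0], [0, 1, 0, 0, 0, 0], [0, 1, 0, 0, 0, 0], [0, 1, 0, 0, 0, 0], [0, 1, 0, 0, 0, 0], [0, 1, 0, 0, 0, 0]]]}}

```text
clock: 70.47
ee_pos: [0.6306, -0.1605, 0.1111]
tool_rot: [-3.142, 0.0, 0.061]
ft_force: [1.0, 0.7, -0.1]
grip_width: 0.45
finger_force: 0.0
```

Emit:
{"fn": "arm_command", "kwargs": {"rows": [[[0, 1, 0, 0, 0, 0], [0, 1, 0, 0, 0, 0], [0, 0.73, 0, 0, 0, 0], [0, 0, 0.6, 0, 0, -0.7], [0, 0, 1, 0, 0, -0.64], [0, 0, 1, 0, 0, 0], [0, 0, 0.6, 0, 0, 0], [0, 0, 0, 0, 0, 0]]]}}

```text
clock: 71.47
ee_pos: [0.6334, -0.2136, 0.0463]
tool_rot: [-3.141, 0.001, 0.201]
ft_force: [-0.5, 0.1, 0.6]
grip_width: 0.449
finger_force: 0.0
```

```bash
cat > pk.py <<'E'
from h import *
import sys
f=grab('wrist'); x,y,ya=map(float,sys.argv[1:])
R=rect(f,'gold',.018,(.55,.75,-.33,.0),60)
for r in R: print(r)
r=min(R,key=lambda r:np.hypot(r[0]-x,r[1]-y))
go([r[0]/1000,r[1]/1000,-.009],np.radians((r[4]+45-ya)%90-45+ya))
E
python3 pk.py 635.5 -213 11
```

```text
(637.1, -213.1, 20.4, 17.0, 11.0)
(631.3, -270.8, 17.2, 16.9, -2.1)
t71.5 pos [ 633.9 -213.7   47.1] rot [-180.     0.    11.5] F [-0.4 -0.2  0.7] w 0.449 q7 -1.05
 turn z units 0.09  then shift units (after turn) [ 0.16 -0.    2.81]  (before) [0.16 0.   2.81]
```

Emit:
{"fn": "arm_command", "kwargs": {"rows": [[[0.13, 0, 0.8, 0, 0, 0], [0, 0, 0.9, 0, 0, 0], [0, 0, 0.6, 0, 0, 0], [0, 0, 0.3, 0, 0, 0], [0, 0, 0.2, 0, 0, 0], [0, 0, 0, 0, 0, 0]]]}}

```text
clock: 72.28
ee_pos: [0.6364, -0.2132, -0.009]
tool_rot: [-3.142, 0.0, 0.201]
ft_force: [0.8, -0.1, 0.2]
grip_width: 0.453
finger_force: 0.0
```

Emit:
{"fn": "arm_command", "kwargs": {"rows": [[[0, 0, 0, 0, 0, 0], [0, 0, 0, 0, 0, 0], [0, 0, 0, 0, 0, 0], [0, 0, 0, 0, 0, 0], [0, 0, -0.5, 0, 0, 0], [0, 0, -1, 0, 0, 0.34], [0, 0, -1, 0, 0, 1], [0, 0, -1, 0, 0, 0], [0, 0, -1, 0, 0, 0], [0, 0, 0, 0, 0, 0]]], "fingers": 0}}

```text
clock: 73.53
ee_pos: [0.6377, -0.2136, 0.0839]
tool_rot: [3.14, -0.004, 0.06]
ft_force: [0.5, 0.2, -0.5]
grip_width: 0.182
finger_force: 58.6
```

Emit:
{"fn": "arm_command", "kwargs": {"rows": [[[0, -1, 0, 0, 0, 0], [0, -1, 0, 0, 0, 0], [0, -1, 0, 0, 0, 0], [0, -1, 0, 0, 0, 0], [0, -1, 0, 0, 0, 0], [0, -1, 0, 0, 0, 0], [-0.5, -1, 0, 0, 0, 0], [-0.5, -1, 0, 0, 0, 0], [-0.5, -1, 0, 0, 0, 0], [-0.5, -1, 0, 0, 0, 0]]]}}

```text
clock: 74.78
ee_pos: [0.5836, -0.0147, 0.0812]
tool_rot: [-3.142, -0.0, 0.061]
ft_force: [0.5, 0.6, 0.3]
grip_width: 0.178
finger_force: 58.6
```

Emit:
{"fn": "arm_command", "kwargs": {"rows": [[[-0.5, -1, 0, 0, 0, 0], [-0.3, -1, 0, 0, 0, 0], [0, -1, 0, 0, 0, 0], [0, -1, 0, 0, 0, 0], [0, -1, 0, 0, 0, 0], [0, -1, 0, 0, 0, 0], [0, -1, 0, 0, 0, 0], [0, -1, 0, 0, 0, 0], [0, -1, 0, 0, 0, 0], [0, -0.8, 0, 0, 0, 0]]]}}

```text
clock: 76.03
ee_pos: [0.5563, 0.1802, 0.0811]
tool_rot: [-3.141, 0.0, 0.061]
ft_force: [-0.3, -0.6, -0.3]
grip_width: 0.18
finger_force: 58.6
```

Emit:
{"fn": "arm_command", "kwargs": {"rows": [[[0, 0, 0, 0, 0, 0], [0, 0, 0, 0, 0, 0]]]}}

```text
clock: 76.28
ee_pos: [0.5565, 0.1778, 0.0811]
tool_rot: [3.141, 0.0, 0.06]
ft_force: [-0.3, -0.3, 0.3]
grip_width: 0.175
finger_force: 58.6
```

```bash
python3 dk.py w19
python3 - <<'E'
from h import *
go([*jw(4.5,-5),.0105],JY)
E
```

```text
dark (577.3, 240.3, 100.3, 59.8, 3.3) [[29.2 55.3]]
light (580.7, 180.3, 100.0, 60.6, 3.4) [[29.  -4.8]]
[[ 4.7 -6. ]] [0.5566 0.1776 0.0811] [-0.5  0.1 -0.3] 76.325
t76.3 pos [556.6 177.6  81.1] rot [180.    0.    3.4] F [-0.5  0.1 -0.3] w 0.18 q7 -1.77
 turn z units -0.02  then shift units (after turn) [-0.01 -0.05  3.53]  (before) [-0.01 -0.05  3.53]
```

Emit:
{"fn": "arm_command", "kwargs": {"rows": [[[0, -0.05, 0.7, 0, 0, 0], [0, 0, 0.9, 0, 0, 0], [0, 0, 0.8, 0, 0, 0], [0, 0, 0.6, 0, 0, 0], [0, 0, 0.3, 0, 0, 0], [0, 0, 0.2, 0, 0, 0], [0, 0, 0, 0, 0, 0]]]}}

```text
clock: 77.2
ee_pos: [0.5565, 0.1797, 0.0111]
tool_rot: [-3.142, -0.0, 0.061]
ft_force: [-0.8, 0.0, 0.5]
grip_width: 0.178
finger_force: 58.6
```

Emit:
{"fn": "arm_command", "kwargs": {"rows": [[[0, 0, 0, 0, 0, 0], [0, 0, 0, 0, 0, 0], [0, 0, 0, 0, 0, 0], [0, 0, -0.3, 0, 0, 0], [0, 0, -0.7, 0, 0, 0], [0, 0, -1, 0, 0, 0], [0, 0, -1, 0, 0, 0], [0, 0, -1, 0, 0, 0], [0, 0, -1, 0, 0, 0]]], "fingers": 0.45}}

```text
clock: 78.32
ee_pos: [0.5566, 0.1797, 0.1129]
tool_rot: [-3.141, -0.001, 0.061]
ft_force: [0.7, 0.7, 0.1]
grip_width: 0.452
finger_force: 0.0
```

```bash
python3 st.py w20
python3 - <<'E'
from h import *
go([.6315,-.2705,.05],np.radians(-2))
E
```

```text
jig gold (604.5, 240.0, 37.1, 16.2, -12.6) [[56.4 53.4]]
jig gold (611.9, 182.1, 31.9, 14.7, -15.8) [[60.2 -4.9]]
jig gold (666.8, 150.3, 82.1, 14.1, -86.9) [[113.1 -40. ]]
jig gold (629.2, 108.2, 68.5, 29.5, -68.3) [[ 73.  -79.7]]
jig gold (555.6, 180.6, 24.8, 12.1, -14.7) [[ 3.9 -2.9]]
jig gold (670.8, 93.7, 22.7, 17.1, -58.9) [[113.6 -96.7]]
jig gold w (561.4, 201.9, 176.0, 173.7, 3.1) [[11. 18.]]
jig gold w (600.6, 239.1, 20.4, 17.2, -86.4) [[52.4 52.7]]
jig gold w (606.0, 184.1, 17.5, 17.1, -86.5) [[54.4 -2.5]]
jig gold w (557.1, 180.7, 20.5, 17.6, 3.5) [[ 5.4 -2.9]]
dark [((571.8, 240.0, 83.0, 57.4, 3.5), array([[23.7, 55.4]]))]
light [((577.7, 180.1, 78.7, 64.6, 4.3), array([[26. , -4.8]]))]
t78.4 pos [557.9 180.1 114.1] rot [-179.9   -0.2    3.5] F [-0.1 -0.   0.7] w 0.45 q7 -1.78
 turn z units 0.91  then shift units (after turn) [ 4.45 22.39  3.19]  (before) [ 2.3  22.71  3.18]
```

Emit:
{"fn": "arm_command", "kwargs": {"rows": [[[0.3, 1, 0, 0, 0, 0], [0.3, 1, 0, 0, 0, 0], [0.3, 1, 0, 0, 0, 0], [0.3, 1, 0, 0, 0, 0], [0.3, 1, 0, 0, 0, 0], [0.3, 1, 0, 0, 0, 0], [0.3, 1, 0, 0, 0, 0], [0.27, 1, 0, 0, 0, 0], [0, 1, 0, 0, 0, 0], [0, 1, 0, 0, 0, 0]]]}}

```text
clock: 79.68
ee_pos: [0.6157, -0.0184, 0.111]
tool_rot: [-3.142, 0.0, 0.061]
ft_force: [-1.0, -0.1, -0.3]
grip_width: 0.449
finger_force: 0.0
```

Emit:
{"fn": "arm_command", "kwargs": {"rows": [[[0, 1, 0, 0, 0, 0], [0, 1, 0, 0, 0, 0], [0, 1, 0, 0, 0, 0], [0, 1, 0, 0, 0, 0], [0, 1, 0, 0, 0, 0], [0, 1, 0, 0, 0, 0], [0, 1, 0, 0, 0, 0], [0, 1, 0, 0, 0, 0], [0, 1, 0, 0, 0, 0], [0, 1, 0, 0, 0, 0]]]}}

```text
clock: 80.92
ee_pos: [0.628, -0.218, 0.1111]
tool_rot: [-3.142, 0.0, 0.061]
ft_force: [0.1, -0.4, 0.6]
grip_width: 0.451
finger_force: 0.0
```

Emit:
{"fn": "arm_command", "kwargs": {"rows": [[[0, 1, 0, 0, 0, 0], [0, 1, 0, 0, 0, 0], [0, 0.66, 0, 0, 0, 0], [0, 0, 0.6, 0, 0, 0.5], [0, 0, 1, 0, 0, 0.4], [0, 0, 1, 0, 0, 0], [0, 0, 0.6, 0, 0, 0], [0, 0, 0, 0, 0, 0]]]}}

```text
clock: 81.92
ee_pos: [0.6308, -0.2696, 0.0463]
tool_rot: [-3.141, 0.001, -0.033]
ft_force: [-0.4, 0.5, 0.4]
grip_width: 0.449
finger_force: 0.0
```

```bash
python3 pk.py 631.5 -270.5 -2
```

```text
(632.2, -270.9, 18.6, 17.2, -1.9)
t82.0 pos [ 631.3 -269.8   47.1] rot [-180.     0.    -1.9] F [ 0.6 -0.3  0.3] w 0.449 q7 -1.14
 turn z units -0.0  then shift units (after turn) [0.05 0.06 2.81]  (before) [0.05 0.06 2.81]
```

Emit:
{"fn": "arm_command", "kwargs": {"rows": [[[0.05, 0.05, 0.8, 0, 0, 0], [0, 0, 0.9, 0, 0, 0], [0, 0, 0.6, 0, 0, 0], [0, 0, 0.3, 0, 0, 0], [0, 0, 0.2, 0, 0, 0], [0, 0, 0, 0, 0, 0]]]}}

```text
clock: 82.72
ee_pos: [0.6322, -0.2709, -0.0089]
tool_rot: [3.142, -0.0, -0.034]
ft_force: [0.7, 0.5, 0.1]
grip_width: 0.446
finger_force: 0.0
```

Emit:
{"fn": "arm_command", "kwargs": {"rows": [[[0, 0, 0, 0, 0, 0], [0, 0, 0, 0, 0, 0], [0, 0, 0, 0, 0, 0], [0, 0, 0, 0, 0, 0], [0, 0, -0.5, 0, 0, 0], [0, 0, -1, 0, 0, -0.45], [0, 0, -1, 0, 0, -0.45], [0, 0, -1, 0, 0, 0], [0, 0, -1, 0, 0, 0], [0, 0, 0, 0, 0, 0]]], "fingers": 0}}

```text
clock: 83.98
ee_pos: [0.6334, -0.2714, 0.0837]
tool_rot: [3.14, -0.004, 0.06]
ft_force: [-0.7, 1.0, 0.2]
grip_width: 0.182
finger_force: 58.6
```

Emit:
{"fn": "arm_command", "kwargs": {"rows": [[[0, -1, 0, 0, 0, 0], [0, -1, 0, 0, 0, 0], [0, -1, 0, 0, 0, 0], [0, -1, 0, 0, 0, 0], [0, -1, 0, 0, 0, 0], [0, -1, 0, 0, 0, 0], [0, -1, 0, 0, 0, 0], [0, -1, 0, 0, 0, 0], [-0.5, -1, 0, 0, 0, 0], [-0.5, -1, 0, 0, 0, 0]]]}}

```text
clock: 85.22
ee_pos: [0.5996, -0.0711, 0.0811]
tool_rot: [-3.142, -0.0, 0.061]
ft_force: [-0.3, -0.3, -0.1]
grip_width: 0.181
finger_force: 58.6
```

Emit:
{"fn": "arm_command", "kwargs": {"rows": [[[-0.5, -1, 0, 0, 0, 0], [-0.5, -1, 0, 0, 0, 0], [-0.4, -1, 0, 0, 0, 0], [0, -1, 0, 0, 0, 0], [0, -1, 0, 0, 0, 0], [0, -1, 0, 0, 0, 0], [0, -1, 0, 0, 0, 0], [0, -1, 0, 0, 0, 0], [0, -1, 0, 0, 0, 0], [0, -1, 0, 0, 0, 0]]]}}

```text
clock: 86.48
ee_pos: [0.5599, 0.1269, 0.0811]
tool_rot: [-3.142, 0.0, 0.061]
ft_force: [0.3, 0.6, -0.1]
grip_width: 0.183
finger_force: 58.6
```

Emit:
{"fn": "arm_command", "kwargs": {"rows": [[[0, -1, 0, 0, 0, 0], [0, -1, 0, 0, 0, 0], [0, -1, 0, 0, 0, 0], [0, -1, 0, 0, 0, 0], [0, -1, 0, 0, 0, 0], [0, -0.4, 0, 0, 0, 0], [0, 0, 0, 0, 0, 0], [0, 0, 0, 0, 0, 0]]]}}

```text
clock: 87.48
ee_pos: [0.5536, 0.2323, 0.0811]
tool_rot: [3.141, -0.0, 0.06]
ft_force: [0.7, 0.1, -0.7]
grip_width: 0.181
finger_force: 58.6
```

```bash
python3 dk.py w21
python3 - <<'E'
from h import *
go([*jw(4.5,52.5),.0105],JY)
E
```

```text
dark (577.5, 240.2, 99.9, 59.8, 3.4) [[29.4 55.2]]
light (580.7, 180.3, 99.4, 60.4, 3.2) [[29.  -4.8]]
[[ 5.1 48.7]] [0.5536 0.2322 0.0811] [-0.9 -0.7 -0.5] 87.525
t87.5 pos [553.6 232.2  81.1] rot [180.   -0.    3.4] F [-0.9 -0.7 -0.5] w 0.182 q7 -1.83
 turn z units -0.02  then shift units (after turn) [-0.03 -0.19  3.53]  (before) [-0.03 -0.19  3.53]
```

Emit:
{"fn": "arm_command", "kwargs": {"rows": [[[-0.03, -0.19, 0.7, 0, 0, 0], [0, 0, 0.9, 0, 0, 0], [0, 0, 0.8, 0, 0, 0], [0, 0, 0.6, 0, 0, 0], [0, 0, 0.3, 0, 0, 0], [0, 0, 0.2, 0, 0, 0], [0, 0, 0, 0, 0, 0]]]}}

```text
clock: 88.4
ee_pos: [0.5527, 0.2371, 0.0111]
tool_rot: [-3.142, -0.0, 0.061]
ft_force: [0.0, 0.3, -0.7]
grip_width: 0.178
finger_force: 58.6
```

Emit:
{"fn": "arm_command", "kwargs": {"rows": [[[0, 0, 0, 0, 0, 0], [0, 0, 0, 0, 0, 0], [0, 0, 0, 0, 0, 0], [0, 0, -0.3, 0, 0, 0], [0, 0, -0.7, 0, 0, 0], [0, 0, -1, 0, 0, 0], [0, 0, -1, 0, 0, 0], [0, 0, -1, 0, 0, 0], [0, 0, -1, 0, 0, 0], [0, 0, -1, 0, 0, 0]]], "fingers": 0.31}}

```text
clock: 89.65
ee_pos: [0.5527, 0.2371, 0.1329]
tool_rot: [-3.141, -0.001, 0.061]
ft_force: [0.2, 0.8, 0.5]
grip_width: 0.311
finger_force: 0.0
```

Emit:
{"fn": "arm_command", "kwargs": {"rows": [[[-0.5, 0.4, -1, 0, 0, 0], [-0.5, 0.4, -1, 0, 0, 0], [-0.5, 0.4, 0, 0, 0, 0], [0, 0.3, 0, 0, 0, 0], [0, 0, 0, 0, 0, 0], [0, 0, 0, 0, 0, 0], [0, 0, 0, 0, 0, 0]]]}}

```text
clock: 90.52
ee_pos: [0.5245, 0.2056, 0.1707]
tool_rot: [3.141, 0.001, 0.061]
ft_force: [0.4, 0.6, 1.1]
grip_width: 0.307
finger_force: 0.0
```

```bash
python3 dk.py w22
python3 - <<'E'
from h import *
f=grab('wrist'); P=cloud(f); m=mask(f,*COL['gold'],(.5,.66,.1,.3))
for r in rect(f,'gold',.036,(.45,.66,.1,.30),60): print(r,wj(np.array(r[:2])/1000).round(1))
p=P[m>0]; j=wj(p)
for x,y in ((4.5,-5),(54.5,-5),(4.5,55),(54.5,55)):
    k=(abs(j[:,0]-x)<14)&(abs(j[:,1]-y)<14)&(p[:,2]>.03); print(x,y,k.sum(),np.median(p[k],0).round(4),np.median(j[k],0).round(1))
E
```

```text
dark (577.6, 240.3, 99.7, 59.7, 3.4) [[29.5 55.3]]
light (580.5, 180.1, 99.7, 60.7, 3.4) [[28.8 -5. ]]
[[-25.6  23.9]] [0.5245 0.2056 0.1707] [-1.  -0.5 -1.3] 90.575
(552.5, 191.2, 195.1, 194.0, 3.3) [[1.5 7.8]]
(604.9, 184.3, 17.6, 16.4, -86.5) [[53.4 -2.3]]
(599.9, 240.1, 17.6, 16.5, -86.5) [[51.8 53.7]]
(551.4, 237.3, 18.1, 17.6, 3.5) [[ 3.2 53.9]]
(555.8, 180.6, 18.1, 17.4, 3.5) [[ 4.1 -3. ]]
4.5 -5 420 [0.5556 0.1808 0.0363] [ 3.8 -2.9]
54.5 -5 476 [0.605  0.1843 0.0363] [53.7 -2.4]
4.5 55 411 [0.5513 0.2373 0.0362] [ 2.9 53.9]
54.5 55 466 [0.6    0.2398 0.0363] [52.2 53.5]
```

View pics/w22.png

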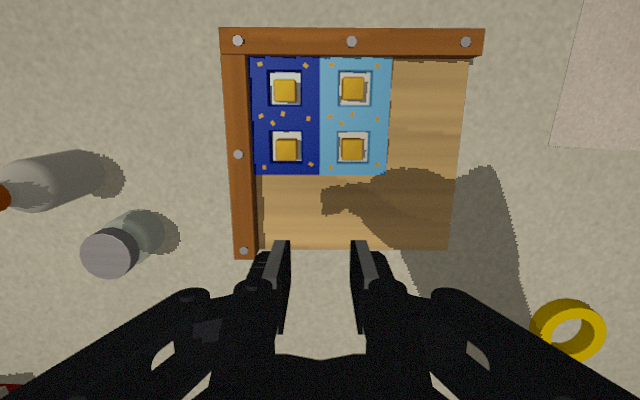

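All four stones are in wells: (285,90), (353,88), (286,149) and (351,149), with tops at 36 mm. The tiles are flush and square at jig (29.5, 55.3) and (28.8, -5.0).

```bash
python3 -c "
from bench import workorder
print(workorder.hand_in())"
```

```text
the job is handed in; nothing more can be done
None
```

Job handed in: in the last camera check both tiles were flat, flush and tight in the jig corner, all four stones were seated in wells, and nothing was seen to disturb the jars or glue bottle; the hand-in call returned no verdict.

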